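# Strip the topping warmer and nest the pans for washing up

### The job

Service is over and the topping warmer is cold: take it apart for washing. Lift off its lid and set it down clear of the warmer, then lift the drainer out by its hoop and stand it in the wash-up tray, and then stand the warmer's empty pan in the tray beside it. After that nest all the loose portion pans in the warmer's pan by size, each standing flat inside the next larger one, and cover the empty well with the lid, flat and centred; set parts down without dropping or flinging them, and leave the bottle, jar and paper trays alone.

Things in the scene. Friction and masses are not known exactly. Their poses are not given: they have to be found in the camera images.
- well (a point): Centre of the well's mouth in the flat deck of the topping warmer: a fixed steel housing 140 x 140 mm, deck 74 mm above the counter, black control panel on its -x side. The round well is 107 mm across and 34 mm deep, flat-floored; the warmer's pan stands in it. z is up, x and y along the housing's sides.
- warmer_pan_centre (a point): The warmer's own steel pan: straight-sided, 100 mm across, 70 mm tall, wall 2.5 mm, bottom 4 mm thick, 0.2 kg, one flat handle. The point lies on the pan's axis half-way up (35 mm above its underside). Its z is its upright axis and its x points from that axis out along the handle.
- warmer_pan_grip (a point): Point on the handle of the warmer's pan at which to pinch it: 95 mm from the pan's axis, 58 mm above its underside. The handle is a level strip 14 mm wide and 8 mm thick from the wall out to 120 mm from the axis. Same axes as the pan.
- drainer_centre (a point): Perforated drainer basket, 84 mm across, 50 mm tall, 0.11 kg, standing on the bottom of the warmer's pan at first. The point lies on its axis half-way up (25 mm above its underside); z up.
- drainer_hoop (a point): Middle of the top bar of the drainer's fixed upright hoop, on the drainer's axis 80 mm above its underside. The bar is round, 9 mm thick, level for 36 mm along the drainer's x; pinch it across, along the drainer's y.
- lid_knob (a point): Centre of the lid's black knob (30 mm across, 23 mm tall), on its axis, 52 mm above the underside of the flat rim flange (124 mm across) and 26 mm above the steel dome. Below the flange a lip 90 mm across reaches 5 mm down: it stands on it when set on the counter. At first the flange rests on the warmer pan's rim; over the well it lies flat on the deck, lip in the well. z up.
- tray_in (a point): Centre of the inner floor of the fixed aluminium wash-up tray, floor 4 mm above the counter; outside 240 mm along its x, 150 mm along its y, rim 18 mm high, walls 4 mm. Pan and drainer fit side by side along x (say pan 55 mm towards -x, drainer 62 mm towards +x). z up.
- pan_large_centre (a point): Loose steel portion pan, large, 84 mm across, 68 mm tall, wall 2.5 mm, bottom 4 mm thick, about 0.16 kg, standing on the counter; may be absent. The point lies on its axis half-way up (34 mm above its underside). Its z is its upright axis and its x points from that axis out along the handle.
- pan_large_grip (a point): Point on the handle of the large portion pan at which to pinch it: 90 mm from the pan's axis, 84 mm above its underside. The handle rises from the rim and runs level out to 118 mm from the axis, 14 mm wide, 8 mm thick. Nested, the handles lie at one height: fan them out 30 degrees or more apart.
- pan_medium_centre (a point): Loose steel portion pan, medium, 68 mm across, 64 mm tall, wall 2.5 mm, bottom 4 mm thick, about 0.13 kg, standing on the counter; may be absent. The point lies on its axis half-way up (32 mm above its underside). Its z is its upright axis and its x points from that axis out along the handle.
- pan_medium_grip (a point): Point on the handle of the medium portion pan at which to pinch it: 90 mm from the pan's axis, 80 mm above its underside. The handle rises from the rim and runs level out to 118 mm from the axis, 14 mm wide, 8 mm thick. Nested, the handles lie at one height: fan them out 30 degrees or more apart.
- pan_small_centre (a point): Loose steel portion pan, small, 52 mm across, 60 mm tall, wall 2.5 mm, bottom 4 mm thick, about 0.10 kg, standing on the counter; may be absent. The point lies on its axis half-way up (30 mm above its underside). Its z is its upright axis and its x points from that axis out along the handle.
- pan_small_grip (a point): Point on the handle of the small portion pan at which to pinch it: 90 mm from the pan's axis, 76 mm above its underside. The handle rises from the rim and runs level out to 118 mm from the axis, 14 mm wide, 8 mm thick. Nested, the handles lie at one height: fan them out 30 degrees or more apart.
- sauce_bottle: Bystander, to be left alone: upright yellow squeeze bottle, 56 mm across, 170 mm tall. Origin at the centre of its underside.
- gherkin_jar: Bystander, to be left alone: upright jar, 76 mm across, 110 mm tall. Origin at the centre of its underside.
- paper_trays: Bystander, to be left alone: stack of white paper trays, 150 x 85 mm, about 47 mm tall, long side across the robot's view. Origin at the centre of its underside.
Things that resemble listed ones, but are neither listed nor needed, are in the scene too. Leave any red look-alike of the part that bears pan_large_centre alone.

How it is judged:
By the outcome, as a careful person would: the job done as asked, in the order asked, and still so for the second after the job is handed in, with the robot touching nothing.
Of pan_large, pan_medium, pan_small only 2 to 3 are there at a start; the rules pass over those that are not, and their reading is None.
At some moment in a run one of pan_large, pan_medium, pan_small may be knocked a few centimetres aside while the robot is not near it.
It also fails if it takes over 210 s, if anything falls off the work surface, if the arm or the gripper's body presses on something with over 40 N, if the wrist force passes 120 N, or if a joint passes its speed limit or range.

### The arm

A 7-joint arm with a two-finger parallel gripper is mounted at the origin on the work surface. World frame = base frame: x ahead of the robot, y to its left, z up, the work surface at z = 0. Lengths are in m, angles in rad, forces in N, time in s.
With the tool pointing down it reaches from about 0.425 to 0.925 m from the base axis. Payload 6.8 kg.
Tool frame: the origin (TCP) lies midway between the tips of the shut fingers; the grasp point (between the pads) lies 19 mm behind it; z points along the fingers, y is the line along which they close (so a half turn about z gives the same grasp; the last joint's range is limited). The gripper opens to 85 mm and grips with 20 to 120 N. Pads are 22 mm wide; open, the fingers measure 114 mm over their backs; the gripper's body (76 mm by 85 mm) begins 54 mm behind the grasp point. The pads swing forward as they close: fully open they stand 13 mm farther back than shut.
Start: joints at [1.148, 0.477, 0.022, 1.555, -0.011, 1.109, -0.083], TCP at [0.209, -0.642, 0.231] pointing down, gripper open.
Joint ranges: [-2.96, 2.96], [-0.34, 2.1], [-1.41, 1.46], [0.24, 2.44], [-1.37, 4.51], [0.17, 1.92], [-2.96, 2.96]. Speed limits (rad/s): [2.39, 2.39, 3.14, 3.14, 3.14, 3.14, 3.14].

### API

Orientations are given as a rotation vector (axis times angle).
In Python, from bench import r gives the robot as it stands. The module is installed in compiled form; this text tells all that it offers.
- The arm moves only by the tool apply_moves, never from a script. Its argument "rows" is a list of rows, each a list of 6 numbers: the shift along the tool's x, y, z scaled (see below), then the turn, a rotation vector about the tool's x, y, z scaled (see below). A call has 1 to 5 rows; each row is the pose to reach, as a shift and turn from the pose commanded when the call began, along the tool's axes at that moment; what a row does not reach only later rows make up. The controller multiplies each number of a shift by 0.25 m and each number of a turn by 90 degrees. A row lasts 1/8 s, in which the tool goes at most 62.5 mm and 10.7 degrees, less where a joint would pass 70% of its speed; a pose out of reach is approached as far as the arm can. A call with a number of a shift or a turn outside -1 to 1 is refused whole. A call with a gripper value outside its range is refused whole. "claw" is the opening, from 0 (shut) to 1 (fully open), set as the call begins (left out, the last holds). The fingers move at their own pace and stop on an object; "newtons" is the grip in N (left out, the last holds). Time passes only in rows, so rows that repeat a pose let the fingers close. It gives the time, the measured TCP pose, the force, the opening and the grip force at its end, in the units of the state.
- r.get_obs(): the state, without advancing time (a new reading comes with each control period).
- r.grab_frame(name): name is "scene" or "top" or "wrist"; returns a dict with "pixels" (420x560x3 uint8, red, green, blue), "intrinsics" (3x3 intrinsics, pixels), "eye" and "attitude" of the camera in the world. Camera axes: x right, y up, looking along -z (the intrinsics and any distortion apply to the point x, -y, -z); pixel columns grow to the right and rows downward; lengths in m; the calibration is good to about 2 mm. A picture is of the moment at which its call begins. There is no depth.
- r.hand_in(): hands the job in; it is judged then, once.
Trained networks look in a picture, given as the dict that the camera call returned (one of the last four; its "shot" number tells which), for a name from the list of things; names that differ only in an ending like _2 or _b are one class to them, and where a whole thing is asked for, a point or a joint stands for the part that bears it (a point fixed in the world has none). Each returns a list of dicts, best first, with "conf" (0 to 1); they miss things now and then, are a little off and sometimes report something else, mostly with a low value. They report only what shows in the picture. A call takes as long as a camera call. They do not tell look-alikes from the thing itself.
- r.search_frame(picture, thing): "rect" ([left, top, width, height] in pixels, round what is visible of it).
- r.outline_of(picture, thing): "pixels" (420x560 bool, what is visible of it) and "rect" ([left, top, width, height] in pixels, round what is visible of it).
- r.landmark_of(picture, thing): "point" ([column, row] in pixels: a listed point, or the origin of a listed thing).
The state is a dict: "clock": time; "joints": joint angles; "qvel": joint speeds; "tau": joint torques, N m; "tcp_pos": TCP position; "orientation": TCP orientation; "contact_force": force on the tool from outside, world axes, zero at the start; "moment": the same for the moment, N m; "grip_width": finger opening in m; "gripper_force": force on a finger pad.
Only numpy, scipy, OpenCV 4.12 (cv2) and the standard library are available. Lean on these libraries where they do the work, as an engineer would, in place of code of your own. Each camera call takes 0.05 s, during which the arm holds its last target. There are 200 camera calls.

## Working session

There is one attempt and no reset: what is moved stays moved. The work goes in short steps, Python scripts to look and compute and a tool call to move; the robot and the scene stay as the last step left them, time stands still between calls to the robot, and variables do not carry over. Pictures are saved under pics/ and viewed, at most 16 in all, crops included, and the job is handed in when it is done.

Besides the shell and the picture viewer there is one more tool, called after "Call:" by a JSON object that holds its "method" and its "body", one argument or row to a line. apply_moves: Moves the arm, as the interface text tells. Its arguments: {"type":"object","properties":{"rows":{"type":"array","items":{"type":"array","items":{"type":"number"}}},"claw":{"type":"number"},"newtons":{"type":"number"}},"required":["rows"]}

```bash
mkdir -p pics
cat > h.py <<'E'
import numpy as np, cv2
from bench import r
from scipy.spatial.transform import Rotation as R
def rot(a):
    a=np.array(a,float)
    return a if a.shape==(3,3) else (R.from_rotvec(a).as_matrix() if a.size==3 else R.from_quat(a).as_matrix())
def ray(p,uv):
    K=np.array(p['intrinsics']); A=rot(p['attitude'])
    d=np.linalg.inv(K)@[uv[0],uv[1],1]; d=A@[d[0],-d[1],-d[2]]
    return np.array(p['eye'],float), d/np.linalg.norm(d)
def proj(p,X):
    c=rot(p['attitude']).T@(np.array(X)-p['eye']); c=np.array([c[0],-c[1],-c[2]])
    q=np.array(p['intrinsics'])@c; return q[:2]/q[2]
def atz(p,uv,z):
    o,d=ray(p,uv); return o+d*(z-o[2])/d[2]
def tri(obs):
    A=np.zeros((3,3));b=np.zeros(3);L=[ray(p,uv) for p,uv in obs]
    for o,d in L:
        M=np.eye(3)-np.outer(d,d);A+=M;b+=M@o
    X=np.linalg.solve(A,b)
    return X,[np.linalg.norm((np.eye(3)-np.outer(d,d))@(X-o)) for o,d in L]
def save(p,n): cv2.imwrite('pics/'+n,cv2.cvtColor(p['pixels'],cv2.COLOR_RGB2BGR))
def tcp():
    o=r.get_obs(); return np.array(o['tcp_pos']),rot(o['orientation'])
def rel(X,Rw=None):
    t,A=tcp(); s=A.T@(np.array(X)-t)/0.25
    w=np.zeros(3) if Rw is None else R.from_matrix(A.T@Rw).as_rotvec()/(np.pi/2)
    return np.round(np.r_[s,w],3)
E
python3 - <<'E'
from h import *
s=r.grab_frame('scene');t=r.grab_frame('top')
save(s,'s0.png');save(t,'t0.png')
print(s.keys(),s['attitude'],s['eye'],t['eye'],s['intrinsics'])
o=r.get_obs();print(o['orientation'],o['clock'])
for n in 'well warmer_pan_centre warmer_pan_grip drainer_hoop lid_knob tray_in pan_large_centre pan_large_grip pan_medium_centre pan_medium_grip pan_small_centre pan_small_grip sauce_bottle gherkin_jar paper_trays'.split():
    a=r.landmark_of(s,n);b=r.landmark_of(t,n)
    f=lambda l:[(np.round(x['point']).tolist(),round(x['conf'],2)) for x in l[:3]]
    print(n,f(a),f(b))
    if a and b:
        X,e=tri([(s,a[0]['point']),(t,b[0]['point'])]);print('   ',X.round(3),np.round(e,4))
E
```

```text
dict_keys(['pixels', 'intrinsics', 'eye', 'attitude', 'shot']) [0.93103737 0.34748379 0.70786571] [ 1.10668387 -0.59496721  0.64671077] [ 0.37749519 -0.01200959  1.53787672] [[400.88575791   0.         273.82613706]
 [  0.         400.88575791 208.01113709]
 [  0.           0.           1.        ]]
[-3.10118321e+00 -4.92126500e-01  6.30480715e-04] 0.1
well [([340.0, 163.0], 0.93), ([276.0, 208.0], 0.74), ([136.0, 299.0], 0.35)] []
warmer_pan_centre [([338.0, 164.0], 0.69), ([325.0, 143.0], 0.26)] [([201.0, 177.0], 0.49)]
    [0.66  0.167 0.2  ] [0.0351 0.0351]
warmer_pan_grip [([325.0, 142.0], 0.87)] [([140.0, 270.0], 0.52)]
    [0.436 0.371 0.11 ] [0.0029 0.0029]
drainer_hoop [] []
lid_knob [([343.0, 140.0], 0.76)] [([148.0, 238.0], 0.68)]
    [0.52  0.341 0.153] [0.0037 0.0037]
tray_in [([136.0, 298.0], 0.92)] [([150.0, 241.0], 0.7), ([386.0, 253.0], 0.62)]
    [0.478 0.006 0.03 ] [0.3512 0.3512]
pan_large_centre [([267.0, 258.0], 0.83), ([234.0, 211.0], 0.74), ([376.0, 234.0], 0.4)] [([275.0, 278.0], 0.82), ([299.0, 204.0], 0.58)]
    [ 0.454  0.022 -0.15 ] [0.0484 0.0484]
pan_la
[... 160 characters left out ...]
_centre [([244.0, 222.0], 0.23)] [([273.0, 208.0], 0.6), ([274.0, 165.0], 0.21)]
    [ 0.583 -0.048  0.098] [0.0533 0.0533]
pan_medium_grip [] []
pan_small_centre [([296.0, 242.0], 0.86)] [([274.0, 208.0], 0.75)]
    [ 0.632 -0.005  0.032] [0.0062 0.0062]
pan_small_grip [([273.0, 211.0], 0.66), ([137.0, 298.0], 0.65)] [([267.0, 232.0], 0.82)]
    [0.549 0.011 0.076] [0.0011 0.0011]
sauce_bottle [([375.0, 233.0], 0.92)] [([201.0, 179.0], 0.69)]
    [ 0.73   0.223 -0.01 ] [0.0015 0.0015]
gherkin_jar [([271.0, 331.0], 0.84)] [([338.0, 168.0], 0.65)]
    [ 0.761 -0.215  0.004] [0.0005 0.0005]
paper_trays [([340.0, 287.0], 0.85)] [([276.0, 164.0], 0.55)]
    [ 0.779 -0.014 -0.009] [0.0026 0.0026]
```

View pics/s0.png

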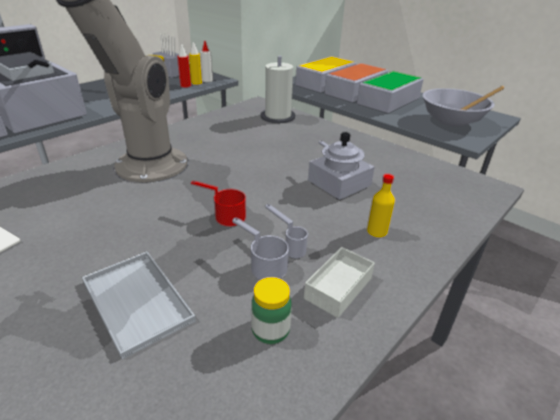

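View pics/t0.png

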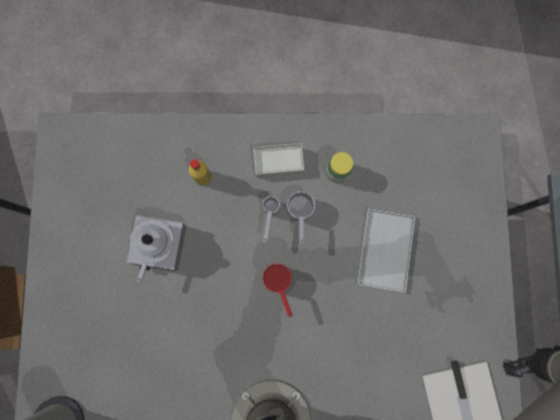

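Scene: warmer with lid (343,165), red look-alike (230,207), a larger steel pan (269,258) with a small one (297,242), the tray (137,300). Top: warmer (155,243), tray (387,250), steel pans (300,206) and (270,204). No third steel pan is visible.

```bash
cat >> h.py <<'E'
def down(yaw):
    c,s=np.cos(yaw),np.sin(yaw); return np.array([[c,s,0],[s,-c,0],[0,0,-1]])
def yawof(A): return np.arctan2(A[1,0],A[0,0])
E
python3 - <<'E'
from h import *
t,A=tcp();print(t,A.round(2),np.degrees(yawof(A)))
w=r.grab_frame('wrist');print('cam in tool',A.T@(np.array(w['eye'])-t),(A.T@rot(w['attitude'])).round(2))
p=r.grab_frame('top');s=r.grab_frame('scene')
for n in ['pan_large_centre','pan_medium_centre','pan_small_centre','tray_in']:
    for nm,pp in(('top',p),('scene',s)):
        for o in r.outline_of(pp,n)[:3]:
            m=o['pixels']; print(n,nm,o['rect'],round(o['conf'],2),m.sum(), cv2.minAreaRect(np.argwhere(m)[:,::-1].astype(np.float32)) if n=='tray_in' else '')
print([atz(p,uv,.066).round(3) for uv in((300,206),(270,204),(302,238))],atz(p,(386,251),.01),[atz(p,c,.018).round(3) for c in((371,208),(416,213),(407,293),(359,285))])
print([atz(s,c,.018).round(3) for c in((83,278),(145,253),(195,317),(124,351))])
print(rel([.47,-.38,.35],down(yawof(A)+.8)))
E
```

```text
[ 0.20897144 -0.64184761  0.23131673] [[ 0.95  0.31  0.  ]
 [ 0.31 -0.95 -0.  ]
 [ 0.    0.   -1.  ]] 18.032592230250593
cam in tool [ 0.07331072  0.00075339 -0.14327052] [[-0.    0.96  0.29]
 [ 1.    0.    0.  ]
 [ 0.    0.29 -0.96]]
pan_large_centre top [286.9, 190.0, 28.9, 51.4] 0.79 764 
pan_large_centre top [262.4, 263.7, 31.7, 55.9] 0.57 729 
pan_large_centre scene [193.7, 183.4, 49.4, 39.1] 0.97 1153 
pan_large_centre scene [234.2, 221.8, 51.3, 57.0] 0.58 1660 
pan_small_centre top [264.2, 195.9, 15.2, 46.3] 0.92 416 
tray_in top [355.9, 209.8, 59.1, 85.1] 0.88 3830 ((386.0151672363281, 250.56320190429688), (50.10051727294922, 78.23983001708984), 8.32564926147461)
tray_in scene [231.7, 218.7, 54.1, 62.0] 0.56 1612 ((264.49737548828125, 245.6510009765625), (71.49224853515625, 42.08395767211914), 69.19320678710938)
tray_in scene [81.8, 252.4, 109.8, 105.8] 0.55 6872 ((138.50003051757812, 300.0000305175781), (90.78435516357422, 84.9705810546875), 63.43495178222656)
[array([ 0.629, -0.089,  0.066]), array([0.635, 0.002, 0.066]), array([ 0.532, -0.094,  0.066])] [ 0.49724163 -0.3569204   0.01      ] [array([ 0.631, -0.313,  0.018]), array([ 0.615, -0.453,  0.018]), array([ 0.369, -0.415,  0.018]), array([ 0.393, -0.269,  0.018])]
[array([ 0.379, -0.41 ,  0.018]), array([ 0.401, -0.271,  0.018]), array([ 0.638, -0.306,  0.018]), array([ 0.61 , -0.443,  0.018])]
[ 1.317 -0.673 -0.475  0.    -0.    -0.509]
```

```bash
cat >> h.py <<'E'
def chain(ps,start=None):
    """ps: (x,y,z,yawdeg) world TCP; prints scaled moves, each from previous target"""
    if start is None:
        t,A=tcp(); c=[*t,np.degrees(yawof(A))]
    else: c=list(start)
    for p in ps:
        A=down(np.radians(c[3])); s=A.T@(np.array(p[:3])-c[:3])/.25
        w=R.from_matrix(A.T@down(np.radians(p[3]))).as_rotvec()/(np.pi/2)
        print('to',np.round(p,3),'move',s.round(3),w.round(3)); c=list(p)
def track(): 
    t,A=tcp(); o=r.get_obs(); print('t',round(o['clock'],2),t.round(4),'yaw',round(np.degrees(yawof(A)),1),'tilt',np.round(A[:2,2],3),'F',np.round(o['contact_force'],1),'w',round(o['grip_width'],4))
E
python3 - <<'E'
from h import *
chain([(.38,-.47,.35,45),(.55,-.3,.38,70),(.6,-.07,.38,95),(.58,.12,.38,115),(.50,.28,.36,123)])
E
```

```text
to [ 0.38 -0.47  0.35 45.  ] move [ 0.863 -0.442 -0.475] [ 0.   0.  -0.3]
to [ 0.55 -0.3   0.38 70.  ] move [ 0.962  0.    -0.12 ] [ 0.     0.    -0.278]
to [ 6.0e-01 -7.0e-02  3.8e-01  9.5e+01] move [ 0.933 -0.127  0.   ] [ 0.     0.    -0.278]
to [  0.58   0.12   0.38 115.  ] move [ 0.764 -0.013  0.   ] [ 0.     0.    -0.222]
to [  0.5    0.28   0.36 123.  ] move [ 0.715 -0.02   0.08 ] [ 0.     0.    -0.089]
```

Call:
{"method": "apply_moves", "body": {
  "rows": [
    [0.86,-0.44,-0.475,0,0,-0.3],
    [0.86,-0.44,-0.475,0,0,-0.3],
    [0.86,-0.44,-0.475,0,0,-0.3],
    [0.86,-0.44,-0.475,0,0,-0.3],
    [0.86,-0.44,-0.475,0,0,-0.3]
  ],
  "claw": 1
}}

```text
clock: 2.78
tcp_pos: [0.3835, -0.4676, 0.3526]
orientation: [2.896, 1.211, 0.005]
contact_force: [0.2, -1.0, -0.3]
grip_width: 0.0855
gripper_force: 0.0
```

Call:
{"method": "apply_moves", "body": {
  "rows": [
    [0.96,0,-0.12,0,0,-0.28],
    [0.96,0,-0.12,0,0,-0.28],
    [0.96,0,-0.12,0,0,-0.28],
    [0.96,0,-0.12,0,0,-0.28],
    [0.96,0,-0.12,0,0,-0.28]
  ]
}}

```text
clock: 3.4
tcp_pos: [0.5521, -0.2963, 0.3801]
orientation: [-2.562, -1.817, -0.004]
contact_force: [0.0, -1.4, 0.3]
grip_width: 0.0851
gripper_force: 0.0
```

Call:
{"method": "apply_moves", "body": {
  "rows": [
    [0.93,-0.13,0,0,0,-0.28],
    [0.93,-0.13,0,0,0,-0.28],
    [0.93,-0.13,0,0,0,-0.28],
    [0.93,-0.13,0,0,0,-0.28],
    [0.93,-0.13,0,0,0,-0.28]
  ]
}}

```text
clock: 4.03
tcp_pos: [0.597, -0.0675, 0.3798]
orientation: [-2.106, -2.33, -0.001]
contact_force: [0.5, -0.2, 0.7]
grip_width: 0.0853
gripper_force: 0.0
```

Call:
{"method": "apply_moves", "body": {
  "rows": [
    [0.76,-0.01,0,0,0,-0.22],
    [0.76,-0.01,0,0,0,-0.22],
    [0.76,-0.01,0,0,0,-0.22],
    [0.76,-0.01,0,0,0,-0.22],
    [0.76,-0.01,0,0,0,-0.22]
  ]
}}

```text
clock: 4.65
tcp_pos: [0.577, 0.1153, 0.3796]
orientation: [1.686, 2.65, -0.003]
contact_force: [-0.0, -0.7, -0.1]
grip_width: 0.0857
gripper_force: 0.0
```

Call:
{"method": "apply_moves", "body": {
  "rows": [
    [0.7,-0.02,0.08,0,0,-0.09],
    [0.7,-0.02,0.08,0,0,-0.09],
    [0.7,-0.02,0.08,0,0,-0.09],
    [0.7,-0.02,0.08,0,0,-0.09],
    [0.7,-0.02,0.08,0,0,-0.09]
  ]
}}

```text
clock: 5.28
tcp_pos: [0.4991, 0.2711, 0.3597]
orientation: [1.496, 2.761, -0.002]
contact_force: [-0.4, -1.0, 0.3]
grip_width: 0.0855
gripper_force: 0.0
```

```bash
cat >> h.py <<'E'
def marks(p,names,zs={}):
    for n in names:
        for x in r.landmark_of(p,n)[:2]:
            print(n,np.round(x['point'],1),round(x['conf'],2),atz(p,x['point'],zs.get(n,0)).round(4))
E
python3 - <<'E'
from h import *
track()
w=r.grab_frame('wrist');save(w,'w1.png')
t=r.grab_frame('top')
Z=dict(lid_knob=.162,warmer_pan_grip=.098,well=.074,warmer_pan_centre=.075)
marks(w,Z,Z)
a=r.landmark_of(w,'lid_knob');b=r.landmark_of(t,'lid_knob')
if a and b: print(tri([(w,a[0]['point']),(t,b[0]['point'])]))
a=r.landmark_of(w,'warmer_pan_grip');b=r.landmark_of(t,'warmer_pan_grip')
if a and b: print(tri([(w,a[0]['point']),(t,b[0]['point'])]))
E
```

```text
t 5.28 [0.4991 0.2711 0.3597] yaw 123.1 tilt [ 0.    -0.002] F [-0.4 -1.   0.3] w 0.0855
lid_knob [333.9 134. ] 0.81 [0.5197 0.3424 0.162 ]
warmer_pan_grip [275.   63.4] 0.68 [0.4302 0.3711 0.098 ]
well [332.6 134.5] 0.52 [0.5346 0.3436 0.074 ]
(array([0.52035587, 0.34209255, 0.14473309]), [np.float64(0.002582944047218401), np.float64(0.0025829440472182976)])
```

View pics/w1.png

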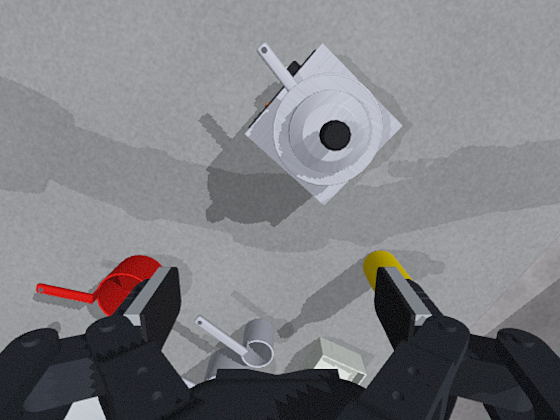

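Run:
```python
from h import *
w=r.grab_frame('wrist')
C=np.array([atz(w,c,.074)[:2] for c in((325,43),(403,125),(322,204),(246,131))])
print(C.round(3),C.mean(0),[np.linalg.norm(C[i]-C[i-1]).round(3) for i in range(4)])
chain([(.52,.342,.25,123)])
```

```text
[[0.463 0.427]
 [0.6   0.405]
 [0.575 0.265]
 [0.439 0.291]] [0.51916001 0.34686139] [np.float64(0.139), np.float64(0.138), np.float64(0.142), np.float64(0.138)]
to [  0.52    0.342   0.25  123.   ] move [0.178 0.225 0.44 ] [0.    0.    0.004]
```

Call:
{"method": "apply_moves", "body": {
  "rows": [
    [0.19,0.22,0.44,0,0,0],
    [0.19,0.22,0.44,0,0,0],
    [0.19,0.22,0.44,0,0,0],
    [0.19,0.22,0.44,0,0,0]
  ]
}}

```text
clock: 6.32
tcp_pos: [0.5173, 0.3441, 0.2502]
orientation: [-1.49, -2.765, 0.0]
contact_force: [-0.3, -0.5, 0.6]
grip_width: 0.0854
gripper_force: 0.0
```

Run:
```python
from h import *
track()
w=r.grab_frame('wrist');save(w,'w2.png')
Z=dict(lid_knob=.162,warmer_pan_grip=.098)
marks(w,Z,Z)
t=r.grab_frame('scene')
a=r.landmark_of(w,'lid_knob');b=r.landmark_of(t,'lid_knob')
if a and b: print(tri([(w,a[0]['point']),(t,b[0]['point'])]))
chain([(.52,.342,.145,123)])
```

```text
t 6.33 [0.5173 0.3441 0.2502] yaw 123.4 tilt [-0. -0.] F [-0.3 -0.5  0.6] w 0.0854
lid_knob [277.4 220.5] 0.85 [0.5198 0.3392 0.162 ]
warmer_pan_grip [208.9 113.6] 0.92 [0.4299 0.3694 0.098 ]
(array([0.52092578, 0.33794623, 0.15716557]), [np.float64(0.00028529074041159076), np.float64(0.00028529074041149747)])
to [  0.52    0.342   0.145 123.   ] move [-0.01   0.004  0.426] [0.    0.    0.003]
```

Call:
{"method": "apply_moves", "body": {
  "rows": [
    [-0.02,0,0.42,0,0,0],
    [-0.02,0,0.42,0,0,0],
    [-0.02,0,0.42,0,0,0],
    [-0.02,0,0.42,0,0,0]
  ]
}}

```text
clock: 7.12
tcp_pos: [0.5209, 0.3407, 0.1473]
orientation: [1.491, 2.764, 0.004]
contact_force: [0.8, 0.1, -0.1]
grip_width: 0.0854
gripper_force: 0.0
```

Call:
{"method": "apply_moves", "body": {
  "rows": [
    [0,0,0,0,0,0],
    [0,0,0,0,0,0],
    [0,0,0,0,0,0],
    [0,0,0,0,0,0],
    [0,0,0,0,0,0]
  ],
  "claw": 0,
  "newtons": 50
}}

```text
clock: 7.75
tcp_pos: [0.5207, 0.3403, 0.1459]
orientation: [1.491, 2.764, 0.003]
contact_force: [1.5, 0.5, 5.7]
grip_width: 0.0286
gripper_force: 49.5
```

Call:
{"method": "apply_moves", "body": {
  "rows": [
    [0,0,-0.08,0,0,0],
    [0,0,-0.2,0,0,0],
    [0,0,-0.4,0,0,0],
    [0,0,-0.56,0,0,0],
    [0,0,-0.56,0,0,0]
  ]
}}

```text
clock: 8.38
tcp_pos: [0.5206, 0.3411, 0.2894]
orientation: [1.489, 2.763, 0.008]
contact_force: [-0.4, 0.6, -2.0]
grip_width: 0.0286
gripper_force: 49.9
```

Run:
```python
from h import *
track()
s=r.grab_frame('scene');marks(s,['lid_knob'])
chain([(.50,.14,.20,100),(.50,.14,.042,100)])
```

```text
t 8.38 [0.5206 0.3411 0.2894] yaw 123.4 tilt [0.005 0.003] F [-0.4  0.6 -2. ] w 0.0286
lid_knob [352.6  87.1] 0.78 [-0.0092  1.1989  0.    ]
lid_knob [337.3 285.2] 0.23 [ 0.7781 -0.0193  0.    ]
to [  0.5    0.14   0.2  100.  ] move [-0.623 -0.503  0.34 ] [0.    0.    0.259]
to [5.0e-01 1.4e-01 4.2e-02 1.0e+02] move [0.    0.    0.632] [0. 0. 0.]
```

Call:
{"method": "apply_moves", "body": {
  "rows": [
    [-0.62,-0.5,0.34,0,0,0.26],
    [-0.62,-0.5,0.34,0,0,0.26],
    [-0.62,-0.5,0.34,0,0,0.26],
    [-0.62,-0.5,0.34,0,0,0.26],
    [-0.62,-0.5,0.34,0,0,0.26]
  ]
}}

```text
clock: 9.1
tcp_pos: [0.4988, 0.1377, 0.1974]
orientation: [-2.024, -2.399, 0.009]
contact_force: [0.0, 0.8, -2.0]
grip_width: 0.0286
gripper_force: 50.0
```

Call:
{"method": "apply_moves", "body": {
  "rows": [
    [0,0,0.25,0,0,0],
    [0,0,0.45,0,0,0],
    [0,0,0.55,0,0,0],
    [0,0,0.6,0,0,0],
    [0,0,0.6,0,0,0]
  ]
}}

```text
clock: 9.72
tcp_pos: [0.5003, 0.1423, 0.0497]
orientation: [-2.019, -2.406, 0.001]
contact_force: [-0.6, -0.4, -0.8]
grip_width: 0.0284
gripper_force: 50.1
```

Call:
{"method": "apply_moves", "body": {
  "rows": [
    [0,0,0.012,0,0,0],
    [0,0,0.024,0,0,0],
    [0,0,0.032,0,0,0],
    [0,0,0.036,0,0,0],
    [0,0,0.036,0,0,0]
  ]
}}

```text
clock: 10.35
tcp_pos: [0.5008, 0.1415, 0.0411]
orientation: [2.021, 2.405, 0.0]
contact_force: [1.0, -0.4, -1.3]
grip_width: 0.0286
gripper_force: 50.1
```

Call:
{"method": "apply_moves", "body": {
  "rows": [
    [0,0,0.008,0,0,0],
    [0,0,0.012,0,0,0],
    [0,0,0.012,0,0,0]
  ]
}}

```text
clock: 10.72
tcp_pos: [0.5012, 0.1416, 0.0406]
orientation: [2.02, 2.404, -0.0]
contact_force: [-7.7, -3.8, 28.4]
grip_width: 0.029
gripper_force: 52.9
```

Call:
{"method": "apply_moves", "body": {
  "rows": [
    [0,0,-0.004,0,0,0],
    [0,0,-0.004,0,0,0],
    [0,0,-0.004,0,0,0],
    [0,0,-0.004,0,0,0]
  ],
  "claw": 1
}}

```text
clock: 11.22
tcp_pos: [0.5006, 0.1415, 0.0388]
orientation: [-2.021, -2.405, 0.0]
contact_force: [-1.0, 0.1, 0.1]
grip_width: 0.0855
gripper_force: 0.0
```

Call:
{"method": "apply_moves", "body": {
  "rows": [
    [0,0,-0.2,0,0,0],
    [0,0,-0.45,0,0,0],
    [0,0,-0.7,0,0,0],
    [0,0,-0.88,0,0,0],
    [0,0,-0.88,0,0,0]
  ]
}}

```text
clock: 11.85
tcp_pos: [0.5027, 0.1425, 0.2628]
orientation: [2.018, 2.402, 0.009]
contact_force: [-0.6, -0.3, 0.3]
grip_width: 0.0851
gripper_force: 0.0
```

Run:
```python
from h import *
track()
chain([(.52,.335,.26,123)])
```

```text
t 11.85 [0.5027 0.1425 0.2628] yaw 99.9 tilt [0.007 0.002] F [-0.6 -0.3  0.3] w 0.0851
to [  0.52    0.335   0.26  123.   ] move [0.747 0.201 0.011] [ 0.     0.    -0.256]
```

Call:
{"method": "apply_moves", "body": {
  "rows": [
    [0.75,0.2,0,0,0,-0.26],
    [0.75,0.2,0,0,0,-0.26],
    [0.75,0.2,0,0,0,-0.26],
    [0.75,0.2,0,0,0,-0.26],
    [0.75,0.2,0,0,0,-0.26]
  ],
  "claw": 0.45
}}

```text
clock: 12.48
tcp_pos: [0.517, 0.3348, 0.2573]
orientation: [-1.489, -2.765, 0.004]
contact_force: [-0.7, -0.8, -0.0]
grip_width: 0.0386
gripper_force: 0.0
```

Run:
```python
from h import *
track()
w=r.grab_frame('wrist');save(w,'w3.png')
s=r.grab_frame('scene')
Z=dict(drainer_hoop=.124,warmer_pan_grip=.098,warmer_pan_centre=.075)
marks(w,Z,Z)
marks(s,Z,Z)
for n in Z:
  a=r.landmark_of(w,n);b=r.landmark_of(s,n)
  if a and b: print(n,tri([(w,a[0]['point']),(s,b[0]['point'])]))
```

```text
t 12.47 [0.517  0.3348 0.2573] yaw 123.4 tilt [-0.002 -0.001] F [-0.7 -0.8 -0. ] w 0.0386
drainer_hoop [282.3 193.4] 0.73 [0.5177 0.3397 0.124 ]
warmer_pan_grip [216. 103.] 0.59 [0.4288 0.3701 0.098 ]
warmer_pan_grip [177.9 306.6] 0.26 [0.498  0.1729 0.098 ]
drainer_hoop [342.6 148.6] 0.77 [0.5185 0.3412 0.124 ]
warmer_pan_grip [323.6 142.8] 0.8 [0.4219 0.3782 0.098 ]
warmer_pan_centre [339.8 158.4] 0.82 [0.4978 0.3655 0.075 ]
drainer_hoop (array([0.51827015, 0.34017034, 0.12435268]), [np.float64(0.0007235143808161763), np.float64(0.0007235143808163247)])
warmer_pan_grip (array([0.42878698, 0.37001517, 0.10273438]), [np.float64(0.0008996244553816619), np.float64(0.0008996244553816805)])
```

View pics/w3.png

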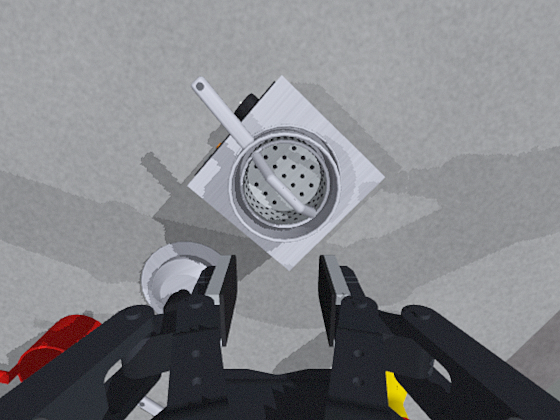

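The wrist view shows the drainer in the pan, its hoop bar running from about (268,180) to (298,207), and the handle up to the left at (216,103).

Run:
```python
from h import *
w=r.grab_frame('wrist')
a,b=atz(w,(268,180),.124),atz(w,(298,207),.124);d=b-a
print(a,b,'bar deg',np.degrees(np.arctan2(d[1],d[0])),np.linalg.norm(d))
C=np.array([atz(w,c,.074)[:2] for c in((280,75),(384,177),(290,268),(188,184))])
print(C.mean(0),[np.linalg.norm(C[i]-C[i-1]).round(3) for i in range(4)])
cv2.imwrite('pics/w3c.png',cv2.resize(cv2.cvtColor(w['pixels'][100:260,180:380],cv2.COLOR_RGB2BGR),None,fx=4,fy=3.75,interpolation=cv2.INTER_CUBIC)[:600,:800])
```

```text
[0.50231589 0.34268123 0.124     ] [0.53725065 0.33688592 0.124     ] bar deg -9.418989472873292 0.03541218487996541
[0.52179581 0.34275931] [np.float64(0.138), np.float64(0.142), np.float64(0.137), np.float64(0.14)]
```

View pics/w3c.png

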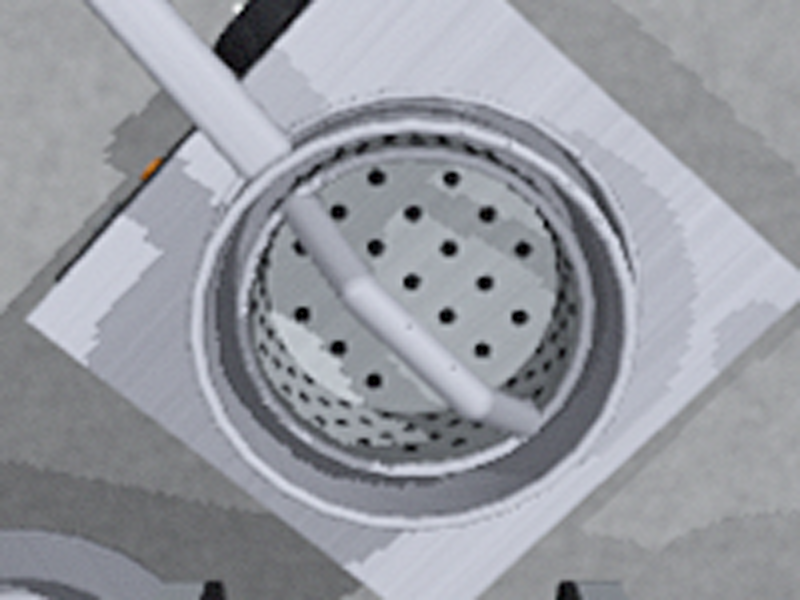

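Run:
```python
from h import *
chain([(.518,.340,.19,171),(.518,.340,.107,171)])
```

```text
to [  0.518   0.34    0.19  171.   ] move [0.016 0.013 0.276] [ 0.    0.   -0.53]
to [5.18e-01 3.40e-01 1.07e-01 1.71e+02] move [0.    0.    0.332] [0. 0. 0.]
```

Call:
{"method": "apply_moves", "body": {
  "rows": [
    [0.016,0.013,0.27,0,0,-0.53],
    [0.016,0.013,0.27,0,0,-0.53],
    [0.016,0.013,0.27,0,0,-0.53],
    [0.016,0.013,0.27,0,0,-0.53],
    [0.016,0.013,0.27,0,0,-0.53]
  ]
}}

```text
clock: 13.85
tcp_pos: [0.5182, 0.34, 0.1914]
orientation: [-0.24, -3.132, -0.0]
contact_force: [0.2, -0.4, -0.8]
grip_width: 0.0385
gripper_force: 0.0
```

Run:
```python
from h import *
track()
w=r.grab_frame('wrist'); marks(w,['drainer_hoop'],dict(drainer_hoop=.124))
chain([(.518,.340,.107,171)])
```

```text
t 13.85 [0.5182 0.34   0.1914] yaw 171.2 tilt [-0.  0.] F [ 0.2 -0.4 -0.8] w 0.0385
drainer_hoop [280.5 225.6] 0.88 [0.5197 0.3411 0.124 ]
to [5.18e-01 3.40e-01 1.07e-01 1.71e+02] move [0.001 0.    0.338] [0.    0.    0.001]
```

Call:
{"method": "apply_moves", "body": {
  "rows": [
    [0,0,0.15,0,0,0],
    [0,0,0.28,0,0,0],
    [0,0,0.34,0,0,0],
    [0,0,0.34,0,0,0]
  ]
}}

```text
clock: 14.45
tcp_pos: [0.5178, 0.3398, 0.106]
orientation: [-0.246, -3.131, 0.001]
contact_force: [-0.1, -0.6, 0.6]
grip_width: 0.0383
gripper_force: 0.0
```

Call:
{"method": "apply_moves", "body": {
  "rows": [
    [0,0,0,0,0,0],
    [0,0,0,0,0,0],
    [0,0,0,0,0,0],
    [0,0,0,0,0,0]
  ],
  "claw": 0,
  "newtons": 60
}}

```text
clock: 14.95
tcp_pos: [0.5186, 0.3409, 0.1076]
orientation: [0.245, 3.131, 0.003]
contact_force: [-0.1, 1.4, 3.7]
grip_width: 0.0065
gripper_force: 58.8
```

Call:
{"method": "apply_moves", "body": {
  "rows": [
    [0,0,-0.08,0,0,0],
    [0,0,-0.2,0,0,0],
    [0,0,-0.4,0,0,0],
    [0,0,-0.6,0,0,0],
    [0,0,-0.6,0,0,0]
  ]
}}

```text
clock: 15.58
tcp_pos: [0.5193, 0.3418, 0.2619]
orientation: [0.245, 3.126, 0.007]
contact_force: [1.0, 0.5, -1.4]
grip_width: 0.0066
gripper_force: 58.8
```

Run:
```python
from h import *
track()
chain([(.58,.12,.27,150),(.61,-.1,.27,130),(.565,-.36,.2,109),(.564,-.37,.067,109)])
```

```text
t 15.57 [0.5193 0.3418 0.2619] yaw 171.0 tilt [0.006 0.004] F [ 1.   0.5 -1.4] w 0.0066
to [5.8e-01 1.2e-01 2.7e-01 1.5e+02] move [-0.378 -0.838 -0.032] [0.    0.    0.234]
to [ 6.1e-01 -1.0e-01  2.7e-01  1.3e+02] move [-0.544 -0.702  0.   ] [0.    0.    0.222]
to [  0.565  -0.36    0.2   109.   ] move [-0.681 -0.806  0.28 ] [0.    0.    0.233]
to [ 5.64e-01 -3.70e-01  6.70e-02  1.09e+02] move [-0.037 -0.017  0.532] [0. 0. 0.]
```

Call:
{"method": "apply_moves", "body": {
  "rows": [
    [-0.38,-0.84,-0.03,0,0,0.23],
    [-0.38,-0.84,-0.03,0,0,0.23],
    [-0.38,-0.84,-0.03,0,0,0.23],
    [-0.38,-0.84,-0.03,0,0,0.23],
    [-0.38,-0.84,-0.03,0,0,0.23]
  ]
}}

```text
clock: 16.2
tcp_pos: [0.58, 0.1119, 0.2631]
orientation: [-0.816, -3.033, 0.005]
contact_force: [1.1, 1.4, -1.4]
grip_width: 0.0067
gripper_force: 58.8
```

Call:
{"method": "apply_moves", "body": {
  "rows": [
    [-0.54,-0.7,0,0,0,0.22],
    [-0.54,-0.7,0,0,0,0.22],
    [-0.54,-0.7,0,0,0,0.22],
    [-0.54,-0.7,0,0,0,0.22],
    [-0.54,-0.7,0,0,0,0.22]
  ]
}}

```text
clock: 16.82
tcp_pos: [0.6094, -0.1042, 0.2631]
orientation: [-1.321, -2.849, 0.002]
contact_force: [-0.4, 0.8, -1.0]
grip_width: 0.0069
gripper_force: 58.8
```

Run:
```python
from h import *
track()
t=r.grab_frame('top');s=r.grab_frame('scene');w=r.grab_frame('wrist');save(w,'w4.png');save(t,'t4.png')
marks(w,['tray_in'],dict(tray_in=.004));marks(t,['tray_in','drainer_hoop'],dict(tray_in=.004));marks(s,['tray_in'],dict(tray_in=.004))
# tray outer rim corners by outline in each view
for p,z in((t,.018),(s,.018),(w,.018)):
    for o in r.outline_of(p,'tray_in')[:2]:
        pts=np.argwhere(o['pixels'])[:,::-1].astype(np.float32)
        W=np.array([atz(p,q,z)[:2] for q in pts],np.float32)
        print(round(o['conf'],2),len(pts),cv2.minAreaRect(W))
chain([(.565,-.36,.22,109)])
```

```text
t 16.82 [ 0.6094 -0.1042  0.2631] yaw 130.3 tilt [-0.002 -0.001] F [-0.4  0.8 -1. ] w 0.0069
tray_in [ 93.9 265.5] 0.71 [ 0.5057 -0.3553  0.004 ]
tray_in [384.7 252.1] 0.79 [ 0.4943 -0.3541  0.004 ]
drainer_hoop [385.3 248.1] 0.66 [ 0.5071 -0.3573  0.    ]
drainer_hoop [310.1 202.4] 0.49 [ 0.6519 -0.124   0.    ]
tray_in [272.5 328.6] 0.64 [ 0.7591 -0.2102  0.004 ]
0.97 3258 ((0.49890634417533875, -0.3552910089492798), (0.15746593475341797, 0.2469342201948166), 81.16064453125)
0.63 6795 ((0.5102825164794922, -0.36025524139404297), (0.1515461504459381, 0.25400325655937195), 80.70475006103516)
0.62 19358 ((0.502994954586029, -0.35106009244918823), (0.1611141860485077, 0.23957782983779907), 80.20964050292969)
to [  0.565  -0.36    0.22  109.   ] move [-0.671 -0.812  0.177] [0.   0.   0.24]
```

View pics/w4.png

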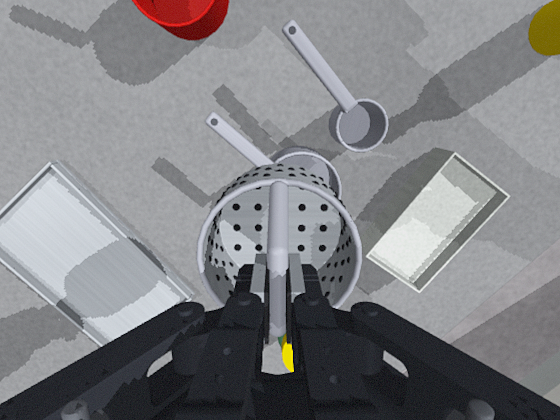

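The wrist view shows the drainer hanging level in the fingers (280,240) and the tray to the left (100,255).

Call:
{"method": "apply_moves", "body": {
  "rows": [
    [-0.67,-0.81,0.18,0,0,0.24],
    [-0.67,-0.81,0.18,0,0,0.24],
    [-0.67,-0.81,0.18,0,0,0.24],
    [-0.67,-0.81,0.18,0,0,0.24],
    [-0.67,-0.81,0.18,0,0,0.24]
  ]
}}

```text
clock: 17.95
tcp_pos: [0.562, -0.3661, 0.2175]
orientation: [-1.835, -2.549, 0.005]
contact_force: [0.2, 0.4, -1.4]
grip_width: 0.0068
gripper_force: 58.8
```

Run:
```python
from h import *
track()
w=r.grab_frame('wrist')
marks(w,['tray_in'],dict(tray_in=.004))
for o in r.outline_of(w,'tray_in')[:1]:
    pts=np.argwhere(o['pixels'])[:,::-1].astype(np.float32)
    print(cv2.minAreaRect(np.array([atz(w,q,.018)[:2] for q in pts],np.float32)))
chain([(.564,-.366,.076,109)])
```

```text
t 17.95 [ 0.562  -0.3661  0.2175] yaw 108.5 tilt [-0.003 -0.002] F [ 0.2  0.4 -1.4] w 0.0068
tray_in [226.8 153.6] 0.83 [ 0.5013 -0.3579  0.004 ]
((0.501977264881134, -0.35686153173446655), (0.1514461189508438, 0.2406928539276123), 80.3409652709961)
to [ 5.64e-01 -3.66e-01  7.60e-02  1.09e+02] move [-0.023 -0.012  0.571] [ 0.     0.    -0.001]
```

Tray centre confirmed at (0.502,-0.357), x axis at -9.6°.

Call:
{"method": "apply_moves", "body": {
  "rows": [
    [0,-0.01,0.2,0,0,0],
    [0,-0.01,0.4,0,0,0],
    [0,-0.01,0.52,0,0,0],
    [0,-0.01,0.57,0,0,0],
    [0,-0.01,0.57,0,0,0]
  ]
}}

```text
clock: 18.73
tcp_pos: [0.5635, -0.3592, 0.077]
orientation: [-1.823, -2.558, -0.001]
contact_force: [0.2, -0.2, -0.4]
grip_width: 0.0067
gripper_force: 58.8
```

Call:
{"method": "apply_moves", "body": {
  "rows": [
    [0,0,0.01,0,0,0],
    [0,0,0.02,0,0,0],
    [0,0,0.028,0,0,0],
    [0,0,0.032,0,0,0],
    [0,0,0.032,0,0,0]
  ]
}}

```text
clock: 19.35
tcp_pos: [0.5625, -0.3609, 0.0685]
orientation: [-1.826, -2.556, -0.0]
contact_force: [-0.3, -0.3, -1.1]
grip_width: 0.0065
gripper_force: 58.8
```

Call:
{"method": "apply_moves", "body": {
  "rows": [
    [0,0,0.006,0,0,0],
    [0,0,0.012,0,0,0],
    [0,0,0.012,0,0,0]
  ]
}}

```text
clock: 19.73
tcp_pos: [0.5639, -0.3603, 0.0674]
orientation: [1.824, 2.556, 0.001]
contact_force: [-2.0, 2.4, 9.5]
grip_width: 0.0069
gripper_force: 60.0
```

Contact; release with a small opening, lift, and return to the warmer.

Call:
{"method": "apply_moves", "body": {
  "rows": [
    [0,0,0,0,0,0],
    [0,0,0,0,0,0],
    [0,0,0,0,0,0],
    [0,0,0,0,0,0]
  ],
  "claw": 0.4
}}

```text
clock: 20.23
tcp_pos: [0.5624, -0.3609, 0.0653]
orientation: [-1.826, -2.556, 0.0]
contact_force: [0.2, -0.8, 1.0]
grip_width: 0.0341
gripper_force: 0.0
```

Call:
{"method": "apply_moves", "body": {
  "rows": [
    [0,0,-0.15,0,0,0],
    [0,0,-0.4,0,0,0],
    [0,0,-0.65,0,0,0],
    [0,0,-0.85,0,0,0],
    [0,0,-0.85,0,0,0]
  ]
}}

```text
clock: 20.85
tcp_pos: [0.565, -0.3615, 0.2834]
orientation: [1.821, 2.549, 0.001]
contact_force: [-1.1, -0.0, -0.2]
grip_width: 0.0338
gripper_force: 0.0
```

Run:
```python
from h import *
track()
w=r.grab_frame('wrist'); marks(w,['drainer_hoop'],dict(drainer_hoop=.084)); save(w,'w5.png')
chain([(.61,-.14,.30,125),(.60,.08,.30,145),(.47,.3,.27,161)])
```

```text
t 20.85 [ 0.565  -0.3615  0.2834] yaw 108.9 tilt [ 0.008 -0.004] F [-1.1 -0.  -0.2] w 0.0338
drainer_hoop [276.8 179.9] 0.95 [ 0.5652 -0.3613  0.084 ]
to [  0.61  -0.14   0.3  125.  ] move [ 0.774  0.467 -0.088] [ 0.     0.    -0.179]
to [6.00e-01 8.00e-02 3.00e-01 1.45e+02] move [0.744 0.472 0.   ] [ 0.     0.    -0.222]
to [  0.47   0.3    0.27 161.  ] move [0.931 0.423 0.12 ] [ 0.     0.    -0.178]
```

Call:
{"method": "apply_moves", "body": {
  "rows": [
    [0.77,0.47,-0.09,0,0,-0.18],
    [0.77,0.47,-0.09,0,0,-0.18],
    [0.77,0.47,-0.09,0,0,-0.18],
    [0.77,0.47,-0.09,0,0,-0.18],
    [0.77,0.47,-0.09,0,0,-0.18]
  ]
}}

```text
clock: 21.58
tcp_pos: [0.6112, -0.1356, 0.2992]
orientation: [-1.436, -2.791, -0.002]
contact_force: [-0.6, 0.3, -0.8]
grip_width: 0.0341
gripper_force: 0.0
```

Call:
{"method": "apply_moves", "body": {
  "rows": [
    [0.74,0.47,0,0,0,-0.22],
    [0.74,0.47,0,0,0,-0.22],
    [0.74,0.47,0,0,0,-0.22],
    [0.74,0.47,0,0,0,-0.22],
    [0.74,0.47,0,0,0,-0.22]
  ]
}}

```text
clock: 22.2
tcp_pos: [0.5998, 0.0803, 0.299]
orientation: [-0.939, -2.995, 0.0]
contact_force: [-0.3, -1.0, -0.4]
grip_width: 0.0339
gripper_force: 0.0
```

Call:
{"method": "apply_moves", "body": {
  "rows": [
    [0.93,0.42,0.12,0,0,-0.18],
    [0.93,0.42,0.12,0,0,-0.18],
    [0.93,0.42,0.12,0,0,-0.18],
    [0.93,0.42,0.12,0,0,-0.18],
    [0.93,0.42,0.12,0,0,-0.18]
  ]
}}

```text
clock: 22.82
tcp_pos: [0.4682, 0.2998, 0.2694]
orientation: [-0.506, -3.098, 0.001]
contact_force: [-0.7, -1.1, 0.5]
grip_width: 0.034
gripper_force: 0.0
```

Run:
```python
from h import *
track()
w=r.grab_frame('wrist');save(w,'w6.png')
s=r.grab_frame('scene')
Z=dict(warmer_pan_grip=.098,warmer_pan_centre=.075,well=.074)
marks(w,Z,Z)
a=r.landmark_of(w,'warmer_pan_grip');b=r.landmark_of(s,'warmer_pan_grip')
if a and b: print(tri([(w,a[0]['point']),(s,b[0]['point'])]))
g=np.array([.429,.370]);chain([(*g,.17,161),(*g,.082,161)])
```

```text
t 22.82 [0.4682 0.2998 0.2694] yaw 161.5 tilt [-0.002 -0.   ] F [-0.7 -1.1  0.5] w 0.034
warmer_pan_grip [335.8 126.7] 0.63 [0.4299 0.3686 0.098 ]
warmer_pan_centre [328.9 216.1] 0.77 [0.5195 0.3399 0.075 ]
warmer_pan_centre [ 65.8 321.5] 0.43 [0.5464 0.0088 0.075 ]
well [112.9 355.5] 0.68 [0.6084 0.0387 0.074 ]
(array([0.43099182, 0.36948592, 0.09788483]), [np.float64(0.001326704935451804), np.float64(0.0013267049354518817)])
to [  0.429   0.37    0.17  161.   ] move [0.261 0.224 0.401] [ 0.     0.    -0.001]
to [4.29e-01 3.70e-01 8.20e-02 1.61e+02] move [0.    0.    0.352] [0. 0. 0.]
```

View pics/w6.png

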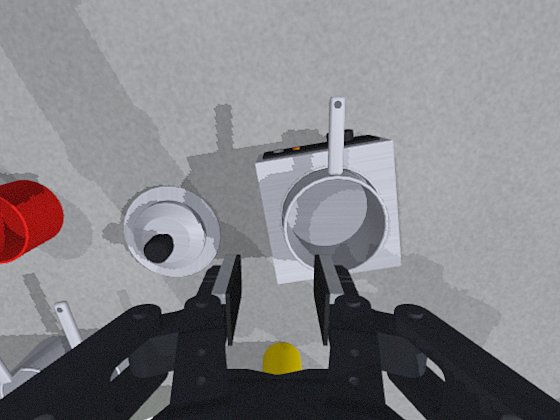

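The wrist view shows the empty pan (335,222), its handle pointing straight up along the tool's x (336,126), and the lid upright on the counter (170,232).

Call:
{"method": "apply_moves", "body": {
  "rows": [
    [0.26,0.22,0.4,0,0,0],
    [0.26,0.22,0.4,0,0,0],
    [0.26,0.22,0.65,0,0,0],
    [0.26,0.22,0.75,0,0,0],
    [0.26,0.22,0.75,0,0,0]
  ]
}}

```text
clock: 23.8
tcp_pos: [0.4268, 0.3688, 0.0809]
orientation: [-0.516, -3.096, 0.006]
contact_force: [0.0, 0.2, 0.8]
grip_width: 0.0343
gripper_force: 0.0
```

Run:
```python
from h import *
track()
w=r.grab_frame('wrist');marks(w,['warmer_pan_grip','warmer_pan_centre'],dict(warmer_pan_grip=.098,warmer_pan_centre=.075))
```

```text
t 23.8 [0.4268 0.3688 0.0809] yaw 161.1 tilt [-0.003 -0.003] F [0.  0.2 0.8] w 0.0343
warmer_pan_grip [283.2 291.5] 0.92 [0.4284 0.37   0.098 ]
```

Call:
{"method": "apply_moves", "body": {
  "rows": [
    [0,0,0,0,0,0],
    [0,0,0,0,0,0],
    [0,0,0,0,0,0],
    [0,0,0,0,0,0]
  ],
  "claw": 0,
  "newtons": 110
}}

```text
clock: 24.45
tcp_pos: [0.4276, 0.3717, 0.0841]
orientation: [0.514, 3.098, 0.003]
contact_force: [-0.5, -0.3, 6.5]
grip_width: 0.0111
gripper_force: 107.8
```

Call:
{"method": "apply_moves", "body": {
  "rows": [
    [0,0,-0.06,0,0,0],
    [0,0,-0.14,0,0,0],
    [0,0,-0.22,0,0,0],
    [0,0,-0.3,0,0,0],
    [0,0,-0.3,0,0,0]
  ]
}}

```text
clock: 25.08
tcp_pos: [0.4277, 0.3718, 0.1602]
orientation: [0.515, 3.097, 0.004]
contact_force: [0.3, 0.0, -2.0]
grip_width: 0.0112
gripper_force: 107.9
```

Call:
{"method": "apply_moves", "body": {
  "rows": [
    [0,0,-0.15,0,0,0],
    [0,0,-0.35,0,0,0],
    [0,0,-0.5,0,0,0],
    [0,0,-0.5,0,0,0]
  ]
}}

```text
clock: 25.58
tcp_pos: [0.4277, 0.3721, 0.2855]
orientation: [0.515, 3.096, 0.005]
contact_force: [-0.5, 0.0, -2.6]
grip_width: 0.011
gripper_force: 107.9
```

Run:
```python
from h import *
track(); print(r.get_obs()['moment'])
s=r.grab_frame('scene');w=r.grab_frame('wrist');save(s,'s7.png')
for n in['warmer_pan_grip','warmer_pan_centre']:
  a=r.landmark_of(w,n);b=r.landmark_of(s,n)
  if a and b: print(n,a[0]['point'],tri([(w,a[0]['point']),(s,b[0]['point'])]))
# grip target in tray: pan (.448,-.348), handle 80deg
g=np.array([.448,-.348])+.0955*np.array([np.cos(np.radians(80)),np.sin(np.radians(80))])
print(g)
chain([(.49,.15,.29,138),(.535,-.06,.29,112),(*g,.25,80),(*g,.07,80)])
```

```text
t 25.57 [0.4277 0.3721 0.2855] yaw 161.1 tilt [0.003 0.003] F [-0.5  0.  -2.6] w 0.011
[0.0648355  0.16776319 0.01640238]
warmer_pan_centre [13.4, 413.3] (array([0.49768272, 0.25996044, 0.29977537]), [np.float64(0.05848226239013699), np.float64(0.058482262390136826)])
[ 0.4645834  -0.25395086]
to [  0.49   0.15   0.29 138.  ] move [-0.524 -0.751 -0.034] [0.    0.    0.257]
to [ 5.35e-01 -6.00e-02  2.90e-01  1.12e+02] move [-0.696 -0.504  0.   ] [0.    0.    0.289]
to [ 0.465 -0.254  0.25  80.   ] move [-0.614 -0.552  0.16 ] [0.    0.    0.356]
to [ 4.65e-01 -2.54e-01  7.00e-02  8.00e+01] move [0.   0.   0.72] [0. 0. 0.]
```

Call:
{"method": "apply_moves", "body": {
  "rows": [
    [-0.52,-0.75,0,0,0,0.26],
    [-0.52,-0.75,0,0,0,0.26],
    [-0.52,-0.75,0,0,0,0.26],
    [-0.52,-0.75,0,0,0,0.26],
    [-0.52,-0.75,0,0,0,0.26]
  ]
}}

```text
clock: 26.5
tcp_pos: [0.4904, 0.1468, 0.2818]
orientation: [-1.143, -2.925, 0.004]
contact_force: [0.0, -0.0, -2.2]
grip_width: 0.0108
gripper_force: 108.0
```

Call:
{"method": "apply_moves", "body": {
  "rows": [
    [-0.7,-0.5,0,0,0,0.29],
    [-0.7,-0.5,0,0,0,0.29],
    [-0.7,-0.5,0,0,0,0.29],
    [-0.7,-0.5,0,0,0,0.29],
    [-0.7,-0.5,0,0,0,0.29]
  ]
}}

```text
clock: 27.12
tcp_pos: [0.535, -0.0606, 0.282]
orientation: [-1.769, -2.595, 0.001]
contact_force: [-0.6, 0.5, -1.9]
grip_width: 0.011
gripper_force: 108.0
```

Call:
{"method": "apply_moves", "body": {
  "rows": [
    [-0.61,-0.55,0.16,0,0,0.36],
    [-0.61,-0.55,0.16,0,0,0.36],
    [-0.61,-0.55,0.16,0,0,0.36],
    [-0.61,-0.55,0.16,0,0,0.36],
    [-0.61,-0.55,0.16,0,0,0.36]
  ]
}}

```text
clock: 27.75
tcp_pos: [0.4632, -0.2507, 0.2424]
orientation: [-2.418, -2.003, -0.0]
contact_force: [0.5, 0.9, -1.4]
grip_width: 0.0111
gripper_force: 107.9
```

Run:
```python
from h import *
track()
s=r.grab_frame('scene');w=r.grab_frame('wrist');save(s,'s8.png');save(w,'w8.png')
g=np.array([.448,-.348])+.097*np.array([np.cos(np.radians(80)),np.sin(np.radians(80))])
print(g)
chain([(*g,.125,80),(*g,.06,80)])
b=np.vstack([s['pixels'][100:400,60:360]]);
c=np.hstack([cv2.resize(b,(420,420)),w['pixels'][:, :420]*1])
c=cv2.resize(c,(800,400));cv2.imwrite('pics/c8.png',cv2.cvtColor(c,cv2.COLOR_RGB2BGR))
```

```text
t 27.75 [ 0.4632 -0.2507  0.2424] yaw 79.3 tilt [-0.001  0.001] F [ 0.5  0.9 -1.4] w 0.0111
[ 0.46484387 -0.25247365]
to [ 0.465 -0.252  0.125 80.   ] move [-0.016  0.003  0.473] [ 0.     0.    -0.006]
to [ 4.65e-01 -2.52e-01  6.00e-02  8.00e+01] move [0.   0.   0.26] [0. 0. 0.]
```

View pics/c8.png

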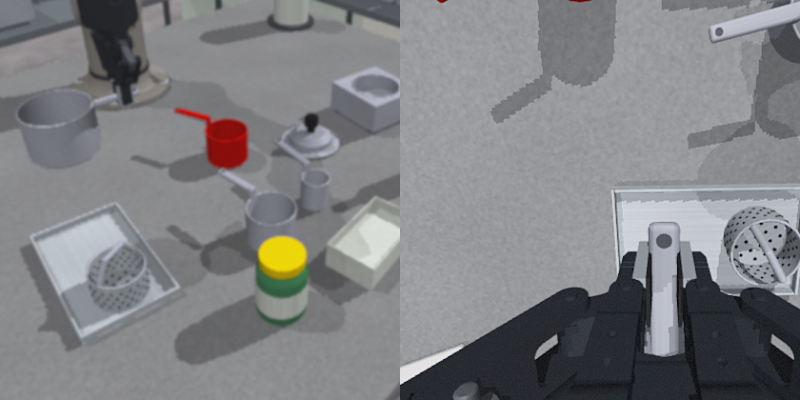

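The pan hangs level from its handle, above the free half of the tray; the drainer stands upright in the other half.

Call:
{"method": "apply_moves", "body": {
  "rows": [
    [0,0,0.15,0,0,0],
    [0,0,0.35,0,0,0],
    [0,0,0.55,0,0,0],
    [0,0,0.7,0,0,0],
    [0,0,0.7,0,0,0]
  ]
}}

```text
clock: 28.48
tcp_pos: [0.4629, -0.2479, 0.0662]
orientation: [-2.411, -2.005, 0.001]
contact_force: [0.3, 0.3, -1.6]
grip_width: 0.0107
gripper_force: 108.0
```

Call:
{"method": "apply_moves", "body": {
  "rows": [
    [0,0,0.02,0,0,0],
    [0,0,0.04,0,0,0],
    [0,0,0.052,0,0,0],
    [0,0,0.06,0,0,0],
    [0,0,0.06,0,0,0]
  ]
}}

```text
clock: 29.1
tcp_pos: [0.4634, -0.2514, 0.0532]
orientation: [2.42, 2.003, 0.0]
contact_force: [0.4, 0.1, -1.1]
grip_width: 0.0109
gripper_force: 108.0
```

Call:
{"method": "apply_moves", "body": {
  "rows": [
    [0,0,0.008,0,0,0],
    [0,0,0.014,0,0,0],
    [0,0,0.018,0,0,0],
    [0,0,0.018,0,0,0]
  ]
}}

```text
clock: 29.6
tcp_pos: [0.4637, -0.251, 0.0489]
orientation: [2.42, 2.004, 0.0]
contact_force: [-0.8, 2.7, 4.7]
grip_width: 0.0112
gripper_force: 108.7
```

Touching at the expected height; release, lift, and head for the large pan.

Call:
{"method": "apply_moves", "body": {
  "rows": [
    [0,0,0,0,0,0],
    [0,0,0,0,0,0],
    [0,0,0,0,0,0],
    [0,0,0,0,0,0]
  ],
  "claw": 0.45
}}

```text
clock: 30.1
tcp_pos: [0.4634, -0.2514, 0.0485]
orientation: [2.42, 2.003, -0.0]
contact_force: [0.4, -0.0, -0.3]
grip_width: 0.0384
gripper_force: 0.0
```

Call:
{"method": "apply_moves", "body": {
  "rows": [
    [0,0,-0.15,0,0,0],
    [0,0,-0.4,0,0,0],
    [0,0,-0.65,0,0,0],
    [0,0,-0.95,0,0,0],
    [0,0,-0.95,0,0,0]
  ]
}}

```text
clock: 30.72
tcp_pos: [0.4655, -0.2519, 0.2908]
orientation: [2.414, 1.998, 0.005]
contact_force: [0.7, -0.3, -0.5]
grip_width: 0.0382
gripper_force: 0.0
```

Run:
```python
from h import *
track()
s=r.grab_frame('scene');t=r.grab_frame('top');w=r.grab_frame('wrist')
Z=dict(pan_large_centre=.034,pan_large_grip=.084,pan_small_centre=.03,pan_small_grip=.076,warmer_pan_centre=.039,warmer_pan_grip=.062)
for p in(s,t,w): marks(p,Z,Z);print()
save(w,'w9.png')
chain([(.50,-.17,.27,105),(.54,-.09,.25,130),(.54,-.09,.25,180)])
```

```text
t 30.73 [ 0.4655 -0.2519  0.2908] yaw 79.2 tilt [ 0.007 -0.004] F [ 0.7 -0.3 -0.5] w 0.0382
pan_large_centre [262.  266.3] 0.66 [ 0.6408 -0.1208  0.034 ]
pan_large_centre [230.  207.1] 0.65 [ 0.4146 -0.0161  0.034 ]
pan_large_grip [202.9 184.7] 0.84 [ 0.3394 -0.0442  0.084 ]
pan_large_grip [232.7 231.6] 0.72 [ 0.55   -0.1247  0.084 ]
pan_small_centre [298.8 241.3] 0.7 [0.6385 0.0085 0.03  ]
pan_small_centre [270.6 327.9] 0.45 [ 0.7695 -0.2271  0.03  ]
pan_small_grip [276.6 207.6] 0.9 [0.5461 0.0262 0.076 ]
pan_small_grip [261.  270.5] 0.66 [ 0.6801 -0.1637  0.076 ]
warmer_pan_centre [125.4 269.7] 0.96 [ 0.4427 -0.341   0.039 ]
warmer_pan_grip [163.8 244.4] 0.66 [ 0.454  -0.2478  0.062 ]
warmer_pan_grip [262.  266.6] 0.34 [ 0.6627 -0.1432  0.062 ]

pan_large_centre [308.4 201.2] 0.93 [ 0.6496 -0.1163  0.034 ]
pan_large_centre [274.6 276.6] 0.68 [ 0.4188 -0.0118  0.034 ]
pan_large_grip [290.7 309.5] 0.65 [ 0.3232 -0.0582  0.084 ]
pan_large_grip [314.1 230.8] 0.61 [ 0.5516 -0.1287  0.084 ]
pan_small_centre [272.9 209.4] 0.58 [ 0.6247 -0.0066  0.03  ]
pan_small_grip [267.8 232.4] 0.66 [0.5479 0.0083 0.076 ]
warmer_pan_grip [355.4 258.1] 0.61 [ 0.4721 -0.2528  0.062 ]

pan_large_centre [421.7  22.2] 0.87 [ 0.6463 -0.1227  0.034 ]
warmer_pan_centre [276.3 245.6] 0.67 [ 0.4458 -0.3443  0.039 ]
warmer_pan_grip [275.9 178.6] 0.9 [ 0.4626 -0.2543  0.062 ]

to [  0.5   -0.17   0.27 105.  ] move [0.347 0.083 0.064] [ 0.     0.    -0.286]
to [ 5.4e-01 -9.0e-02  2.5e-01  1.3e+02] move [0.268 0.237 0.08 ] [ 0.     0.    -0.278]
to [ 5.4e-01 -9.0e-02  2.5e-01  1.8e+02] move [0. 0. 0.] [ 0.     0.    -0.556]
```

Run:
```python
from h import *
chain([(.50,-.19,.28,42),(.54,-.128,.26,4)])
```

```text
to [ 0.5  -0.19  0.28 42.  ] move [0.268 0.098 0.024] [0.    0.    0.414]
to [ 0.54  -0.128  0.26   4.   ] move [ 0.285 -0.077  0.08 ] [0.    0.    0.422]
```

Call:
{"method": "apply_moves", "body": {
  "rows": [
    [0.27,0.08,0.04,0,0,0.41],
    [0.27,0.08,0.04,0,0,0.41],
    [0.27,0.08,0.04,0,0,0.41],
    [0.27,0.08,0.04,0,0,0.41],
    [0.27,0.08,0.04,0,0,0.41]
  ]
}}

```text
clock: 32.4
tcp_pos: [0.4957, -0.1886, 0.2761]
orientation: [2.929, 1.136, -0.0]
contact_force: [-0.5, 0.2, -0.3]
grip_width: 0.0388
gripper_force: 0.0
```

Run:
```python
from h import *
chain([(.54,-.128,.26,4)])
```

```text
to [ 0.54  -0.128  0.26   4.   ] move [ 0.294 -0.06   0.064] [0.    0.    0.427]
```

Call:
{"method": "apply_moves", "body": {
  "rows": [
    [0.29,-0.06,0.06,0,0,0.43],
    [0.29,-0.06,0.06,0,0,0.43],
    [0.29,-0.06,0.06,0,0,0.43],
    [0.29,-0.06,0.06,0,0,0.43],
    [0.29,-0.06,0.06,0,0,0.43]
  ]
}}

```text
clock: 33.02
tcp_pos: [0.5392, -0.1288, 0.2611]
orientation: [3.14, 0.105, -0.0]
contact_force: [-0.5, 0.2, -1.3]
grip_width: 0.0383
gripper_force: 0.0
```

Run:
```python
from h import *
track()
s=r.grab_frame('scene');w=r.grab_frame('wrist');save(w,'w10.png')
Z=dict(pan_large_centre=.034,pan_large_grip=.084)
marks(w,Z,Z)
for n in Z:
  b=r.landmark_of(s,n)
  for a in r.landmark_of(w,n)[:1]:
    for x in b[:2]: print(n,tri([(w,a['point']),(s,x['point'])]))
```

```text
t 33.02 [ 0.5392 -0.1288  0.2611] yaw 3.8 tilt [-0. -0.] F [-0.5  0.2 -1.3] w 0.0383
pan_large_centre [178.6 267.7] 0.69 [ 0.4174 -0.0161  0.034 ]
pan_large_centre [278.4  78.4] 0.63 [ 0.6426 -0.1238  0.034 ]
pan_large_grip [276.8 170.7] 0.66 [ 0.5547 -0.1281  0.084 ]
pan_large_centre (array([ 0.41339917, -0.01392806,  0.0264054 ]), [np.float64(5.226331348469736e-05), np.float64(5.226331348475131e-05)])
pan_large_centre (array([ 0.32891665,  0.09827483, -0.27674611]), [np.float64(0.07350054645607124), np.float64(0.07350054645607108)])
pan_large_grip (array([ 0.55403133, -0.15682288,  0.22212493]), [np.float64(0.03928414605645658), np.float64(0.039284146056456484)])
pan_large_grip (array([ 0.55720751, -0.12587635,  0.08398826]), [np.float64(0.003292131691959302), np.float64(0.0032921316919591287)])
```

View pics/w10.png

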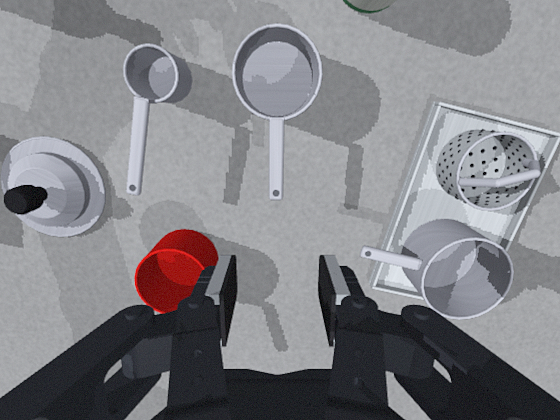

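The wrist view shows the steel large pan (277,71) with its handle down the tool's x (277,170), the small pan (152,73), and the warmer pan and drainer standing in the tray.

Call:
{"method": "apply_moves", "body": {
  "rows": [
    [0.066,0,0.25,0,0,0],
    [0.066,0,0.5,0,0,0],
    [0.066,0,0.65,0,0,0],
    [0.066,0,0.76,0,0,0],
    [0.066,0,0.76,0,0,0]
  ]
}}

```text
clock: 34.05
tcp_pos: [0.554, -0.1275, 0.0691]
orientation: [-3.139, -0.1, 0.007]
contact_force: [-0.2, -0.4, 0.9]
grip_width: 0.0387
gripper_force: 0.0
```

Run:
```python
from h import *
track()
w=r.grab_frame('wrist')
Z=dict(pan_large_centre=.034,pan_large_grip=.084)
marks(w,Z,Z)
```

```text
t 34.05 [ 0.554  -0.1275  0.0691] yaw 3.7 tilt [-0.004  0.001] F [-0.2 -0.4  0.9] w 0.0387
pan_large_centre [275.1  74.8] 0.88 [ 0.6432 -0.1215  0.034 ]
pan_large_grip [274.7 288.5] 0.55 [ 0.5526 -0.1273  0.084 ]
```

Call:
{"method": "apply_moves", "body": {
  "rows": [
    [0,0,0,0,0,0],
    [0,0,0,0,0,0],
    [0,0,0,0,0,0],
    [0,0,0,0,0,0]
  ],
  "claw": 0
}}

```text
clock: 34.7
tcp_pos: [0.5561, -0.1278, 0.0723]
orientation: [3.139, 0.1, 0.002]
contact_force: [-3.3, 0.4, 7.2]
grip_width: 0.0111
gripper_force: 107.6
```

Call:
{"method": "apply_moves", "body": {
  "rows": [
    [0,0,-0.06,0,0,0],
    [0,0,-0.2,0,0,0],
    [0,0,-0.4,0,0,0],
    [0,0,-0.64,0,0,0],
    [0,0,-0.64,0,0,0]
  ]
}}

```text
clock: 35.33
tcp_pos: [0.5588, -0.1279, 0.2373]
orientation: [3.138, 0.099, 0.016]
contact_force: [0.1, 0.0, -2.0]
grip_width: 0.0107
gripper_force: 107.7
```

Run:
```python
from h import *
track()
w=r.grab_frame('wrist');t=r.grab_frame('top');s=r.grab_frame('scene');save(w,'w11.png')
Z=dict(pan_large_centre=.205,warmer_pan_centre=.039,warmer_pan_grip=.062)
marks(w,Z,Z)
# warmer pan rim centre from outlines
A=np.array([.4455,-.343]);u=lambda d:np.array([np.cos(np.radians(d)),np.sin(np.radians(d))])
g=A+.0895*u(130);print(g)
chain([(.47,-.22,.24,-25),(*g,.22,-50)])
```

```text
t 35.33 [ 0.5588 -0.1279  0.2373] yaw 3.6 tilt [ 0.011 -0.002] F [ 0.1  0.  -2. ] w 0.0107
pan_large_centre [276.3  81.9] 0.85 [ 0.6452 -0.1229  0.205 ]
pan_large_centre [173.8 296.8] 0.67 [ 0.5212 -0.0692  0.205 ]
warmer_pan_grip [387.5 284.8] 0.85 [ 0.4609 -0.2538  0.062 ]
[ 0.38797051 -0.27443902]
to [  0.47  -0.22   0.24 -25.  ] move [-0.361  0.347 -0.042] [0.    0.    0.318]
to [  0.388  -0.274   0.22  -50.   ] move [-0.205  0.336  0.08 ] [0.    0.    0.278]
```

Call:
{"method": "apply_moves", "body": {
  "rows": [
    [-0.36,0.35,0,0,0,0.32],
    [-0.36,0.35,0,0,0,0.32],
    [-0.36,0.35,0,0,0,0.32],
    [-0.36,0.35,0,0,0,0.32],
    [-0.36,0.35,0,0,0,0.32]
  ]
}}

```text
clock: 36.25
tcp_pos: [0.4718, -0.2197, 0.2305]
orientation: [-3.067, 0.677, 0.001]
contact_force: [0.6, -0.4, -1.4]
grip_width: 0.0106
gripper_force: 107.9
```

Run:
```python
from h import *
track()
w=r.grab_frame('wrist');save(w,'w12.png')
Z=dict(pan_large_centre=.18,warmer_pan_centre=.039,warmer_pan_grip=.062)
marks(w,Z,Z)
A=np.array([.4455,-.345]);u=lambda d:np.array([np.cos(np.radians(d)),np.sin(np.radians(d))])
g=A+.0875*u(130);print(g)
chain([(*g,.22,-50)])
```

```text
t 36.25 [ 0.4718 -0.2197  0.2305] yaw -24.9 tilt [-0.001  0.001] F [ 0.6 -0.4 -1.4] w 0.0106
pan_large_centre [138.7 298.6] 0.78 [ 0.4677 -0.1172  0.18  ]
pan_large_centre [276.8  84.8] 0.69 [ 0.5498 -0.2566  0.18  ]
warmer_pan_centre [404.  152.9] 0.88 [ 0.4463 -0.3485  0.039 ]
warmer_pan_grip [314.7 183.4] 0.63 [ 0.461 -0.255  0.062]
[ 0.38925608 -0.27797111]
to [  0.389  -0.278   0.22  -50.   ] move [-0.201  0.349  0.043] [0.    0.    0.277]
```

Call:
{"method": "apply_moves", "body": {
  "rows": [
    [-0.197,0.355,0.04,0,0,0.278],
    [-0.197,0.355,0.04,0,0,0.278],
    [-0.197,0.355,0.04,0,0,0.278],
    [-0.197,0.355,0.04,0,0,0.278],
    [-0.197,0.355,0.04,0,0,0.278]
  ]
}}

```text
clock: 37.08
tcp_pos: [0.3897, -0.2796, 0.2211]
orientation: [-2.847, 1.328, -0.0]
contact_force: [1.1, -0.9, -1.3]
grip_width: 0.0111
gripper_force: 108.0
```

Run:
```python
from h import *
track()
w=r.grab_frame('wrist');s=r.grab_frame('scene');t=r.grab_frame('top')
Z=dict(warmer_pan_centre=.039,warmer_pan_grip=.062)
marks(w,Z,Z);marks(s,Z,Z)
c=np.hstack([w['pixels'],cv2.resize(s['pixels'][190:370,50:290],(560,420))]);c=cv2.resize(c,(800,300))
cv2.imwrite('pics/c13.png',cv2.cvtColor(c,cv2.COLOR_RGB2BGR))
```

```text
t 37.08 [ 0.3897 -0.2796  0.2211] yaw -50.0 tilt [0. 0.] F [ 1.1 -0.9 -1.3] w 0.0111
warmer_pan_grip [194.9 164.5] 0.68 [ 0.4632 -0.2511  0.062 ]
warmer_pan_centre [123.4 269.2] 0.79 [ 0.4382 -0.3432  0.039 ]
warmer_pan_grip [166.5 248.1] 0.66 [ 0.4692 -0.2509  0.062 ]
```

View pics/c13.png

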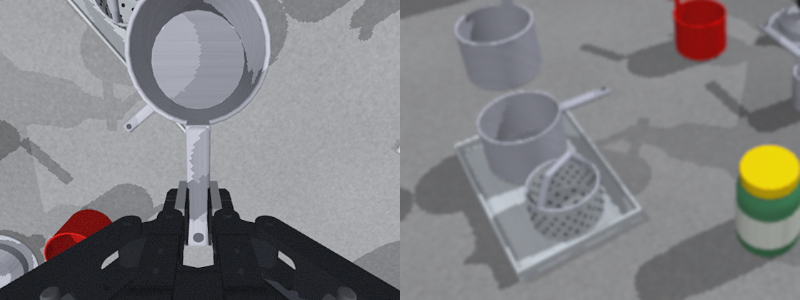

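Call:
{"method": "apply_moves", "body": {
  "rows": [
    [0,0,0.08,0,0,0],
    [0,0,0.16,0,0,0],
    [0,0,0.23,0,0,0],
    [0,0,0.27,0,0,0],
    [0,0,0.27,0,0,0]
  ]
}}

```text
clock: 38.05
tcp_pos: [0.3888, -0.2799, 0.1531]
orientation: [-2.845, 1.332, 0.002]
contact_force: [0.0, 0.3, -0.8]
grip_width: 0.0107
gripper_force: 108.0
```

Call:
{"method": "apply_moves", "body": {
  "rows": [
    [0,0,0.03,0,0,0],
    [0,0,0.06,0,0,0],
    [0,0,0.09,0,0,0],
    [0,0,0.12,0,0,0],
    [0,0,0.12,0,0,0]
  ]
}}

```text
clock: 38.67
tcp_pos: [0.3886, -0.2799, 0.1229]
orientation: [-2.845, 1.332, 0.002]
contact_force: [-0.1, -0.8, -1.6]
grip_width: 0.0108
gripper_force: 108.0
```

Entered without touching. Continue.

Call:
{"method": "apply_moves", "body": {
  "rows": [
    [0,0,0.04,0,0,0],
    [0,0,0.08,0,0,0],
    [0,0,0.11,0,0,0],
    [0,0,0.135,0,0,0],
    [0,0,0.135,0,0,0]
  ]
}}

```text
clock: 39.3
tcp_pos: [0.3887, -0.28, 0.0893]
orientation: [-2.845, 1.332, 0.002]
contact_force: [-0.1, 0.3, -1.4]
grip_width: 0.0109
gripper_force: 108.0
```

Call:
{"method": "apply_moves", "body": {
  "rows": [
    [0,0,0.008,0,0,0],
    [0,0,0.016,0,0,0],
    [0,0,0.024,0,0,0],
    [0,0,0.024,0,0,0]
  ]
}}

```text
clock: 39.8
tcp_pos: [0.389, -0.2801, 0.0837]
orientation: [-2.845, 1.332, 0.0]
contact_force: [0.2, 0.0, -2.3]
grip_width: 0.0111
gripper_force: 108.0
```

Call:
{"method": "apply_moves", "body": {
  "rows": [
    [0,0,0.008,0,0,0],
    [0,0,0.014,0,0,0],
    [0,0,0.018,0,0,0],
    [0,0,0.018,0,0,0]
  ]
}}

```text
clock: 40.3
tcp_pos: [0.3887, -0.2795, 0.0802]
orientation: [-2.845, 1.332, 0.002]
contact_force: [-4.7, 5.5, 14.7]
grip_width: 0.011
gripper_force: 110.1
```

Seated at the predicted height. Release, lift, head to the small pan.

Call:
{"method": "apply_moves", "body": {
  "rows": [
    [0,0,0,0,0,0],
    [0,0,0,0,0,0],
    [0,0,0,0,0,0],
    [0,0,0,0,0,0]
  ],
  "claw": 0.35
}}

```text
clock: 40.8
tcp_pos: [0.3891, -0.2802, 0.0792]
orientation: [-2.845, 1.332, 0.0]
contact_force: [0.2, 0.3, 0.5]
grip_width: 0.03
gripper_force: 0.0
```

Call:
{"method": "apply_moves", "body": {
  "rows": [
    [0,0,-0.15,0,0,0],
    [0,0,-0.4,0,0,0],
    [0,0,-0.7,0,0,0],
    [0,0,-0.75,0,0,0],
    [0,0,-0.75,0,0,0]
  ]
}}

```text
clock: 41.42
tcp_pos: [0.3901, -0.2808, 0.2689]
orientation: [2.844, -1.332, 0.007]
contact_force: [-0.5, -0.1, -0.3]
grip_width: 0.03
gripper_force: 0.0
```

Run:
```python
from h import *
track()
w=r.grab_frame('wrist');s=r.grab_frame('scene');t=r.grab_frame('top');save(w,'w14.png')
Z=dict(pan_large_centre=.042,pan_large_grip=.092,pan_small_centre=.03,pan_small_grip=.076,warmer_pan_grip=.062)
for p in(w,s,t): marks(p,Z,Z);print()
chain([(.46,-.14,.28,-35),(.53,.0,.25,-10)])
```

```text
t 41.42 [ 0.3901 -0.2808  0.2689] yaw -50.2 tilt [ 0.004 -0.003] F [-0.5 -0.1 -0.3] w 0.03
pan_large_centre [278.1  97.3] 0.96 [ 0.4446 -0.3482  0.042 ]
pan_large_centre [135.2 315.5] 0.74 [ 0.4154 -0.0257  0.042 ]
pan_large_grip [275.8 191.6] 0.8 [ 0.3885 -0.2773  0.092 ]
pan_small_centre [277.1 189.1] 0.38 [ 0.3799 -0.2688  0.03  ]
pan_small_grip [  5.3 291.5] 0.95 [0.5488 0.0141 0.076 ]
warmer_pan_grip [207.4 156.9] 0.85 [ 0.4632 -0.2544  0.062 ]

pan_large_centre [231.2 208. ] 0.69 [ 0.4291 -0.0243  0.042 ]
pan_large_grip [135.9 226.8] 0.94 [ 0.3906 -0.2745  0.092 ]
pan_large_grip [198.9 186.6] 0.86 [ 0.3507 -0.0655  0.092 ]
pan_small_centre [137.  298.4] 0.57 [ 0.5252 -0.364   0.03  ]
pan_small_centre [294.3 241.7] 0.56 [ 6.318e-01 -4.000e-04  3.000e-02]
pan_small_grip [274.8 210.6] 0.72 [0.5521 0.0133 0.076 ]
pan_small_grip [337.7 286. ] 0.36 [ 0.8185 -0.0882  0.076 ]
warmer_pan_grip [164.8 244.2] 0.78 [ 0.455  -0.2458  0.062 ]

pan_large_centre [275.3 274.9] 0.92 [ 0.4236 -0.0139  0.042 ]
pan_large_centre [386.8 268.7] 0.76 [ 0.4413 -0.3502  0.042 ]
pan_large_grip [285.3 305. ] 0.92 [ 0.3362 -0.0425  0.092 ]
pan_large_grip [367.9 285.8] 0.63 [ 0.3901 -0.2822  0.092 ]
pan_small_centre [270.9 204.8] 0.88 [ 6.391e-01 -4.000e-04  3.000e-02]
pan_small_grip [265.7 234.5] 0.85 [0.5416 0.0145 0.076 ]
warmer_pan_grip [353.1 254.9] 0.45 [ 0.4817 -0.2462  0.062 ]

to [  0.46  -0.14   0.28 -35.  ] move [-0.249 -0.577 -0.053] [ 0.     0.    -0.169]
to [  0.53   0.     0.25 -10.  ] move [-0.092 -0.619  0.12 ] [ 0.     0.    -0.278]
```

Call:
{"method": "apply_moves", "body": {
  "rows": [
    [-0.25,-0.58,-0.05,0,0,-0.17],
    [-0.25,-0.58,-0.05,0,0,-0.17],
    [-0.25,-0.58,-0.05,0,0,-0.17],
    [-0.25,-0.58,-0.05,0,0,-0.17],
    [-0.25,-0.58,-0.05,0,0,-0.17]
  ]
}}

```text
clock: 42.95
tcp_pos: [0.46, -0.1401, 0.2792]
orientation: [2.996, -0.943, -0.0]
contact_force: [-0.3, -0.7, 0.1]
grip_width: 0.0305
gripper_force: 0.0
```

Call:
{"method": "apply_moves", "body": {
  "rows": [
    [-0.09,-0.62,0.12,0,0,-0.28],
    [-0.09,-0.62,0.12,0,0,-0.28],
    [-0.09,-0.62,0.12,0,0,-0.28],
    [-0.09,-0.62,0.12,0,0,-0.28],
    [-0.09,-0.62,0.12,0,0,-0.28]
  ]
}}

```text
clock: 43.58
tcp_pos: [0.5302, -0.0015, 0.249]
orientation: [3.129, -0.27, -0.001]
contact_force: [-0.3, -1.0, 0.4]
grip_width: 0.0296
gripper_force: 0.0
```

Run:
```python
from h import *
track()
w=r.grab_frame('wrist');s=r.grab_frame('scene');save(w,'w15.png')
Z=dict(pan_small_centre=.03,pan_small_grip=.076)
marks(w,Z,Z)
for n in Z:
  a=r.landmark_of(w,n)
  for x in r.landmark_of(s,n)[:2]: print(n,tri([(w,a[0]['point']),(s,x['point'])]))
```

```text
t 43.58 [ 0.5302 -0.0015  0.249 ] yaw -9.9 tilt [-0.001 -0.001] F [-0.3 -1.   0.4] w 0.0296
pan_small_centre [258.5  79. ] 0.56 [ 0.6341 -0.0013  0.03  ]
pan_small_centre (array([ 0.63252791, -0.00254796,  0.03457492]), [np.float64(0.0015996875837815557), np.float64(0.0015996875837813993)])Traceback (most recent call last):
  File "<stdin>", line 8, in <module>
IndexError: list index out of range
```

View pics/w15.png

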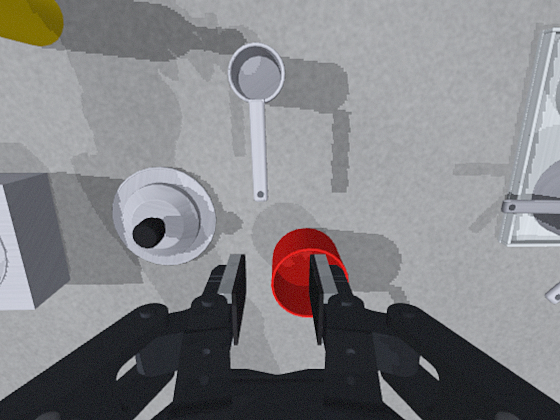

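The small pan is at (257,73), its handle running from (258,105) to (260,195); the lid is at (165,217) and the red pan behind the fingers.

Run:
```python
from h import *
w=r.grab_frame('wrist')
e,n=atz(w,(260.5,199),.078),atz(w,(258.5,110),.078);d=e-n
th=np.degrees(np.arctan2(d[1],d[0]));c=atz(w,(257,72.5),.060)
print('end',e,'near',n,'dir',th,'rim c',c)
a=e-.028*d/np.linalg.norm(d);print('grip',a,np.linalg.norm(a[:2]-c[:2]))
chain([(a[0],a[1],.064,th-180)])
marks(w,['pan_small_grip'],dict(pan_small_grip=.076))
```

```text
end [0.52215673 0.01749071 0.078     ] near [0.60467899 0.00388643 0.078     ] dir 170.6386495907523 rim c [6.37876284e-01 2.55652548e-05 6.00000000e-02]
grip [0.54978382 0.01293622 0.078     ] 0.08903351268921375
to [ 0.55   0.013  0.064 -9.361] move [ 0.067 -0.062  0.742] [ 0.     0.    -0.004]
pan_small_grip [261.5 170.9] 0.55 [0.549  0.0116 0.076 ]
```

Call:
{"method": "apply_moves", "body": {
  "rows": [
    [0.067,-0.062,0.2,0,0,0],
    [0.067,-0.062,0.45,0,0,0],
    [0.067,-0.062,0.65,0,0,0],
    [0.067,-0.062,0.74,0,0,0],
    [0.067,-0.062,0.74,0,0,0]
  ]
}}

```text
clock: 44.7
tcp_pos: [0.5483, 0.0131, 0.0627]
orientation: [3.13, -0.265, -0.006]
contact_force: [0.3, 0.0, -0.5]
grip_width: 0.0298
gripper_force: 0.0
```

Run:
```python
from h import *
track()
w=r.grab_frame('wrist')
Z=dict(pan_small_centre=.03,pan_small_grip=.076)
marks(w,Z,Z)
```

```text
t 44.7 [0.5483 0.0131 0.0627] yaw -9.7 tilt [-0.004 -0.   ] F [ 0.3  0.  -0.5] w 0.0298
pan_small_centre [274.5  75.1] 0.75 [ 0.6364 -0.0015  0.03  ]
pan_small_grip [277.1 287.7] 0.64 [0.5465 0.0126 0.076 ]
```

Call:
{"method": "apply_moves", "body": {
  "rows": [
    [0,0,0,0,0,0],
    [0,0,0,0,0,0],
    [0,0,0,0,0,0],
    [0,0,0,0,0,0]
  ],
  "claw": 0
}}

```text
clock: 45.35
tcp_pos: [0.5499, 0.0134, 0.065]
orientation: [-3.13, 0.265, -0.001]
contact_force: [-3.0, 0.5, 6.3]
grip_width: 0.0107
gripper_force: 108.0
```

Call:
{"method": "apply_moves", "body": {
  "rows": [
    [0,0,-0.06,0,0,0],
    [0,0,-0.2,0,0,0],
    [0,0,-0.4,0,0,0],
    [0,0,-0.68,0,0,0],
    [0,0,-0.68,0,0,0]
  ]
}}

```text
clock: 45.98
tcp_pos: [0.5524, 0.0137, 0.2399]
orientation: [-3.129, 0.265, -0.015]
contact_force: [-0.1, 0.5, -1.0]
grip_width: 0.0106
gripper_force: 107.7
```

Run:
```python
from h import *
track()
A=np.array([.4455,-.347]);u=lambda d:np.array([np.cos(np.radians(d)),np.sin(np.radians(d))])
g=A+.0877*u(180);print(g)
chain([(.48,-.15,.24,-5),(*g,.23,0)])
```

```text
t 45.98 [0.5524 0.0137 0.2399] yaw -9.7 tilt [0.009 0.   ] F [-0.1  0.5 -1. ] w 0.0106
[ 0.3578 -0.347 ]
to [ 0.48 -0.15  0.24 -5.  ] move [-0.175  0.694 -0.   ] [ 0.     0.    -0.052]
to [ 0.358 -0.347  0.23   0.   ] move [-0.418  0.828  0.04 ] [ 0.     0.    -0.056]
```

Call:
{"method": "apply_moves", "body": {
  "rows": [
    [-0.175,0.69,0,0,0,-0.05],
    [-0.175,0.69,0,0,0,-0.05],
    [-0.175,0.69,0,0,0,-0.05],
    [-0.175,0.69,0,0,0,-0.05],
    [-0.175,0.69,0,0,0,-0.05]
  ]
}}

```text
clock: 46.6
tcp_pos: [0.4773, -0.149, 0.234]
orientation: [-3.138, 0.142, 0.001]
contact_force: [-0.6, 0.8, -0.8]
grip_width: 0.011
gripper_force: 107.8
```

Call:
{"method": "apply_moves", "body": {
  "rows": [
    [-0.42,0.83,0.04,0,0,-0.055],
    [-0.42,0.83,0.04,0,0,-0.055],
    [-0.42,0.83,0.04,0,0,-0.055],
    [-0.42,0.83,0.04,0,0,-0.055],
    [-0.42,0.83,0.04,0,0,-0.055]
  ]
}}

```text
clock: 47.22
tcp_pos: [0.3527, -0.3486, 0.2238]
orientation: [3.142, -0.013, -0.002]
contact_force: [0.3, 1.1, -0.8]
grip_width: 0.0108
gripper_force: 107.9
```

Run:
```python
from h import *
track()
w=r.grab_frame('wrist');save(w,'w16.png')
Z=dict(pan_large_centre=.042,pan_large_grip=.092,warmer_pan_grip=.062,pan_small_centre=.195)
marks(w,Z,Z)
chain([(.358,-.347,.15,0)])
```

```text
t 47.23 [ 0.3527 -0.3486  0.2238] yaw -0.5 tilt [-0.001 -0.   ] F [ 0.3  1.1 -0.8] w 0.0108
pan_large_grip [192.6 159.5] 0.97 [ 0.3864 -0.2796  0.092 ]
warmer_pan_grip [162.7  66. ] 0.58 [ 0.4615 -0.2532  0.062 ]
pan_small_centre [278.3  83.6] 0.86 [ 0.4378 -0.3507  0.195 ]
to [ 0.358 -0.347  0.15   0.   ] move [0.009 0.008 0.297] [ 0.  0. -0.]
```

Call:
{"method": "apply_moves", "body": {
  "rows": [
    [0.009,0.005,0.1,0,0,0],
    [0.009,0.005,0.2,0,0,0],
    [0.009,0.005,0.29,0,0,0],
    [0.009,0.005,0.38,0,0,0],
    [0.009,0.005,0.38,0,0,0]
  ]
}}

```text
clock: 48.1
tcp_pos: [0.3565, -0.346, 0.1281]
orientation: [-3.139, 0.002, 0.003]
contact_force: [0.1, 0.1, -0.7]
grip_width: 0.0108
gripper_force: 107.9
```

Call:
{"method": "apply_moves", "body": {
  "rows": [
    [0,0,0.05,0,0,0],
    [0,0,0.1,0,0,0],
    [0,0,0.14,0,0,0],
    [0,0,0.165,0,0,0],
    [0,0,0.165,0,0,0]
  ]
}}

```text
clock: 48.72
tcp_pos: [0.3562, -0.3477, 0.0876]
orientation: [-3.141, 0.007, 0.001]
contact_force: [-0.1, -0.8, -0.5]
grip_width: 0.0106
gripper_force: 108.0
```

Call:
{"method": "apply_moves", "body": {
  "rows": [
    [0,0,0.012,0,0,0],
    [0,0,0.022,0,0,0],
    [0,0,0.03,0,0,0],
    [0,0,0.03,0,0,0]
  ]
}}

```text
clock: 49.22
tcp_pos: [0.3564, -0.3478, 0.0805]
orientation: [-3.141, 0.006, 0.0]
contact_force: [-0.2, -0.0, -1.7]
grip_width: 0.0107
gripper_force: 108.0
```

Call:
{"method": "apply_moves", "body": {
  "rows": [
    [0,0,0.006,0,0,0],
    [0,0,0.012,0,0,0],
    [0,0,0.014,0,0,0],
    [0,0,0.014,0,0,0]
  ]
}}

```text
clock: 49.72
tcp_pos: [0.3558, -0.3482, 0.0775]
orientation: [3.141, -0.007, -0.002]
contact_force: [-3.8, 0.3, 6.9]
grip_width: 0.0108
gripper_force: 109.0
```

Call:
{"method": "apply_moves", "body": {
  "rows": [
    [0,0,0,0,0,0],
    [0,0,0,0,0,0],
    [0,0,0,0,0,0],
    [0,0,0,0,0,0]
  ],
  "claw": 0.35
}}

```text
clock: 50.22
tcp_pos: [0.3566, -0.3479, 0.077]
orientation: [-3.142, 0.006, -0.0]
contact_force: [0.5, 0.4, 1.1]
grip_width: 0.0297
gripper_force: 0.0
```

Call:
{"method": "apply_moves", "body": {
  "rows": [
    [0,0,-0.15,0,0,0],
    [0,0,-0.4,0,0,0],
    [0,0,-0.7,0,0,0],
    [0,0,-0.75,0,0,0],
    [0,0,-0.75,0,0,0]
  ]
}}

```text
clock: 50.85
tcp_pos: [0.3575, -0.3487, 0.2667]
orientation: [3.138, -0.007, 0.006]
contact_force: [-0.1, 0.2, -0.8]
grip_width: 0.0302
gripper_force: 0.0
```

Run:
```python
from h import *
track()
w=r.grab_frame('wrist');s=r.grab_frame('scene')
c=np.hstack([w['pixels'],cv2.resize(s['pixels'][190:370,50:290],(560,420))]);c=cv2.resize(c,(800,300))
cv2.imwrite('pics/c17.png',cv2.cvtColor(c,cv2.COLOR_RGB2BGR))
marks(s,['lid_knob'],dict(lid_knob=.057))
chain([(.45,-.2,.30,40),(.51,.0,.27,75),(.5008,.1415,.2,100)])
```

```text
t 50.85 [ 0.3575 -0.3487  0.2667] yaw -0.2 tilt [ 0.004 -0.003] F [-0.1  0.2 -0.8] w 0.0302
lid_knob [294.3 190.7] 0.82 [0.505  0.1431 0.057 ]
to [ 0.45 -0.2   0.3  40.  ] move [ 0.375 -0.591 -0.147] [ 0.     0.    -0.447]
to [ 0.51  0.    0.27 75.  ] move [ 0.698 -0.459  0.12 ] [ 0.     0.    -0.389]
to [  0.501   0.142   0.2   100.   ] move [ 0.537 -0.182  0.28 ] [ 0.     0.    -0.278]
```

View pics/c17.png

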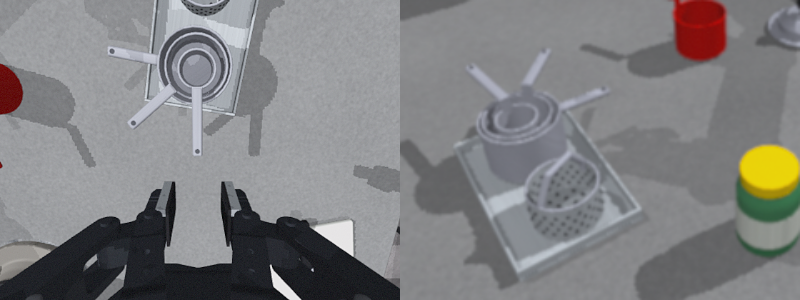

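The nest is concentric and flat: wrist view shows three rims around (194,65) with handles fanned at about 50° steps; drainer stands beside.

Call:
{"method": "apply_moves", "body": {
  "rows": [
    [0.375,-0.59,-0.15,0,0,-0.45],
    [0.375,-0.59,-0.15,0,0,-0.45],
    [0.375,-0.59,-0.15,0,0,-0.45],
    [0.375,-0.59,-0.15,0,0,-0.45],
    [0.375,-0.59,-0.15,0,0,-0.45]
  ],
  "claw": 1
}}

```text
clock: 51.62
tcp_pos: [0.4503, -0.2003, 0.3005]
orientation: [-2.948, -1.08, 0.003]
contact_force: [-0.6, -0.2, -0.2]
grip_width: 0.0853
gripper_force: 0.0
```

Call:
{"method": "apply_moves", "body": {
  "rows": [
    [0.7,-0.46,0.12,0,0,-0.39],
    [0.7,-0.46,0.12,0,0,-0.39],
    [0.7,-0.46,0.12,0,0,-0.39],
    [0.7,-0.46,0.12,0,0,-0.39],
    [0.7,-0.46,0.12,0,0,-0.39]
  ]
}}

```text
clock: 52.25
tcp_pos: [0.5096, 0.0008, 0.2709]
orientation: [-2.486, -1.918, 0.002]
contact_force: [0.1, -0.3, -0.0]
grip_width: 0.0851
gripper_force: 0.0
```

Call:
{"method": "apply_moves", "body": {
  "rows": [
    [0.54,-0.18,0.08,0,0,-0.28],
    [0.54,-0.18,0.08,0,0,-0.28],
    [0.54,-0.18,0.08,0,0,-0.28],
    [0.54,-0.18,0.08,0,0,-0.28],
    [0.54,-0.18,0.08,0,0,-0.28]
  ]
}}

```text
clock: 52.88
tcp_pos: [0.5013, 0.1389, 0.2518]
orientation: [2.015, 2.409, -0.002]
contact_force: [-0.9, -1.2, 0.5]
grip_width: 0.0854
gripper_force: 0.0
```

Run:
```python
from h import *
track()
w=r.grab_frame('wrist');save(w,'w18.png');s=r.grab_frame('scene');t=r.grab_frame('top')
Z=dict(lid_knob=.057,well=.074)
for p in (w,s,t): marks(p,Z,Z)
for n in Z:
  a=r.landmark_of(w,n);b=r.landmark_of(s,n)
  if a and b: print(n,tri([(w,a[0]['point']),(s,b[0]['point'])]))
chain([(.503,.142,.041,100)])
```

```text
t 52.88 [0.5013 0.1389 0.2518] yaw 100.2 tilt [-0.    -0.002] F [-0.9 -1.2  0.5] w 0.0854
lid_knob [277. 177.] 0.98 [0.4997 0.1438 0.057 ]
lid_knob [290.9 191.5] 0.7 [0.5012 0.1331 0.057 ]
well [340.2 163.5] 0.61 [0.5175 0.3404 0.074 ]
lid_knob [222.3 251. ] 0.54 [0.4944 0.1443 0.057 ]
well [151.9 243. ] 0.76 [0.517  0.3502 0.074 ]
lid_knob (array([0.49783929, 0.14114564, 0.05151122]), [np.float64(0.0025947853503996737), np.float64(0.0025947853503996876)])
to [5.03e-01 1.42e-01 4.10e-02 1.00e+02] move [-0.002  0.009  0.844] [0.    0.    0.006]
```

View pics/w18.png

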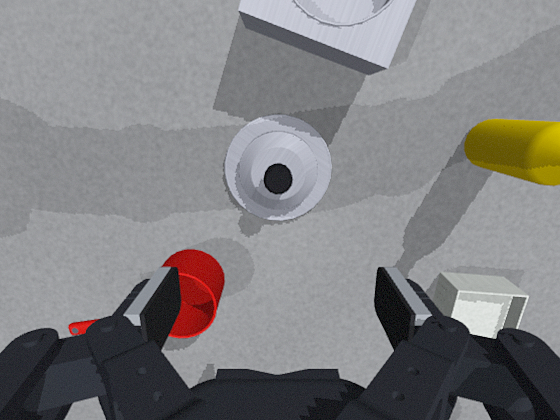

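The lid stands flat at (278,170), knob at (277,177), directly below the tool.

Call:
{"method": "apply_moves", "body": {
  "rows": [
    [0,0,0.25,0,0,0],
    [0,0,0.5,0,0,0],
    [0,0,0.7,0,0,0],
    [0,0,0.84,0,0,0],
    [0,0,0.84,0,0,0]
  ]
}}

```text
clock: 54.15
tcp_pos: [0.4987, 0.1415, 0.04]
orientation: [-2.005, -2.415, 0.007]
contact_force: [0.0, 0.5, -0.7]
grip_width: 0.0852
gripper_force: 0.0
```

Call:
{"method": "apply_moves", "body": {
  "rows": [
    [0,0,0,0,0,0],
    [0,0,0,0,0,0],
    [0,0,0,0,0,0],
    [0,0,0,0,0,0],
    [0,0,0,0,0,0]
  ],
  "claw": 0,
  "newtons": 60
}}

```text
clock: 54.78
tcp_pos: [0.5015, 0.1421, 0.0434]
orientation: [2.007, 2.415, 0.002]
contact_force: [-2.1, -1.2, 8.4]
grip_width: 0.0283
gripper_force: 58.6
```

Call:
{"method": "apply_moves", "body": {
  "rows": [
    [0,0,-0.08,0,0,0],
    [0,0,-0.25,0,0,0],
    [0,0,-0.5,0,0,0],
    [0,0,-0.75,0,0,0],
    [0,0,-0.75,0,0,0]
  ]
}}

```text
clock: 55.4
tcp_pos: [0.5032, 0.1439, 0.2357]
orientation: [2.003, 2.412, 0.013]
contact_force: [0.6, -0.3, -2.2]
grip_width: 0.0281
gripper_force: 59.7
```

Run:
```python
from h import *
track()
chain([(.50,.21,.26,123)])
```

```text
t 55.4 [0.5032 0.1439 0.2357] yaw 100.6 tilt [0.01  0.002] F [ 0.6 -0.3 -2.2] w 0.0281
to [  0.5    0.21   0.26 123.  ] move [ 0.262  0.036 -0.097] [ 0.     0.    -0.249]
```

Call:
{"method": "apply_moves", "body": {
  "rows": [
    [0.26,0.04,-0.1,0,0,-0.25],
    [0.26,0.04,-0.1,0,0,-0.25],
    [0.26,0.04,-0.1,0,0,-0.25],
    [0.26,0.04,-0.1,0,0,-0.25],
    [0.26,0.04,-0.1,0,0,-0.25]
  ]
}}

```text
clock: 56.02
tcp_pos: [0.4984, 0.2064, 0.2539]
orientation: [-1.502, -2.759, 0.002]
contact_force: [-1.0, 0.4, -1.9]
grip_width: 0.028
gripper_force: 59.7
```

Run:
```python
from h import *
track()
w=r.grab_frame('wrist');save(w,'w19.png')
marks(w,['well','lid_knob'],dict(well=.074,lid_knob=.27))
```

```text
t 56.02 [0.4984 0.2064 0.2539] yaw 122.9 tilt [-0.001 -0.001] F [-1.   0.4 -1.9] w 0.028
well [381.5  75.3] 0.89 [0.5218 0.3429 0.074 ]
lid_knob [276.2 282.7] 0.69 [0.4964 0.2074 0.27  ]
```

View pics/w19.png

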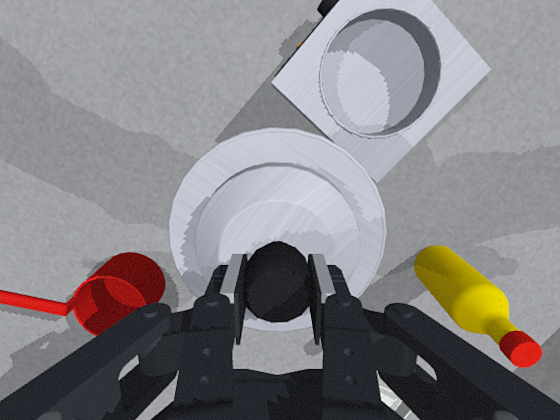

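The lid hangs level; the empty well is clear at (381,73).

Run:
```python
from h import *
from scipy.optimize import least_squares
w=r.grab_frame('wrist')
a=np.linspace(0,6.283,200)
def box(c):
    P=np.array([proj(w,(c[0]+.0535*np.cos(x),c[1]+.0535*np.sin(x),.074)) for x in a]); return np.r_[P.min(0),P.max(0)]
s=least_squares(lambda c:box(c)-[320,7.5,441,138],[.52,.343]);print(s.x,s.fun)
chain([(s.x[0],s.x[1],.18,123)])
t=r.grab_frame('top')
cv2.imwrite('pics/none.png',t['pixels'][:2,:2])
```

```text
[0.52112146 0.34295172] [ 1.22727819  1.54289906 -1.21574311 -2.02721787]
to [  0.521   0.343   0.18  123.   ] move [0.406 0.371 0.298] [ 0.  0. -0.]
```

Call:
{"method": "apply_moves", "body": {
  "rows": [
    [0.2,0.19,0.1,0,0,0],
    [0.406,0.37,0.2,0,0,0],
    [0.406,0.37,0.3,0,0,0],
    [0.406,0.37,0.36,0,0,0],
    [0.406,0.37,0.36,0,0,0]
  ]
}}

```text
clock: 56.9
tcp_pos: [0.5205, 0.3415, 0.1634]
orientation: [-1.499, -2.76, 0.005]
contact_force: [0.5, 0.4, -0.9]
grip_width: 0.0279
gripper_force: 59.8
```

Run:
```python
from h import *
r.grab_frame('top');track()
chain([(.521,.343,.12,123)])
```

```text
t 56.95 [0.5211 0.3418 0.1646] yaw 123.0 tilt [-0.    -0.001] F [ 0.3 -0.8 -2. ] w 0.0282
to [5.21e-01 3.43e-01 1.20e-01 1.23e+02] move [0.004 0.002 0.179] [ 0.  0. -0.]
```

Call:
{"method": "apply_moves", "body": {
  "rows": [
    [0.004,0.002,0.06,0,0,0],
    [0.004,0.002,0.11,0,0,0],
    [0.004,0.002,0.15,0,0,0],
    [0.004,0.002,0.18,0,0,0],
    [0.004,0.002,0.18,0,0,0]
  ]
}}

```text
clock: 57.58
tcp_pos: [0.5203, 0.3441, 0.1188]
orientation: [-1.497, -2.761, 0.002]
contact_force: [-0.5, -0.4, -1.9]
grip_width: 0.0281
gripper_force: 59.8
```

Call:
{"method": "apply_moves", "body": {
  "rows": [
    [0,0,0.008,0,0,0],
    [0,0,0.016,0,0,0],
    [0,0,0.022,0,0,0],
    [0,0,0.022,0,0,0]
  ]
}}

```text
clock: 58.08
tcp_pos: [0.5205, 0.3444, 0.114]
orientation: [1.497, 2.762, -0.0]
contact_force: [-0.7, -0.3, -1.3]
grip_width: 0.0278
gripper_force: 59.8
```

Call:
{"method": "apply_moves", "body": {
  "rows": [
    [0.002,0,0.006,0,0,0],
    [0.002,0,0.01,0,0,0],
    [0.002,0,0.012,0,0,0],
    [0.002,0,0.012,0,0,0]
  ]
}}

```text
clock: 58.58
tcp_pos: [0.5203, 0.3449, 0.1125]
orientation: [1.497, 2.761, -0.0]
contact_force: [-3.5, -3.5, 9.7]
grip_width: 0.028
gripper_force: 61.0
```

Touching at the expected height. Release and lift away.

Call:
{"method": "apply_moves", "body": {
  "rows": [
    [0,0,0,0,0,0],
    [0,0,0,0,0,0],
    [0,0,0,0,0,0],
    [0,0,0,0,0,0],
    [0,0,0,0,0,0]
  ],
  "claw": 1
}}

```text
clock: 59.2
tcp_pos: [0.5202, 0.3449, 0.111]
orientation: [-1.497, -2.762, 0.0]
contact_force: [0.6, 0.4, 0.6]
grip_width: 0.0859
gripper_force: 0.0
```

Call:
{"method": "apply_moves", "body": {
  "rows": [
    [0,0,-0.15,0,0,0],
    [0,0,-0.4,0,0,0],
    [-0.2,0,-0.6,0,0,0],
    [-0.3,0,-0.6,0,0,0],
    [-0.3,0,-0.6,0,0,0]
  ]
}}

```text
clock: 59.82
tcp_pos: [0.5636, 0.2789, 0.2616]
orientation: [1.504, 2.756, 0.0]
contact_force: [0.1, -0.1, -0.5]
grip_width: 0.0855
gripper_force: 0.0
```

Run:
```python
from h import *
track()
w=r.grab_frame('wrist');s=r.grab_frame('scene')
marks(w,['lid_knob'],dict(lid_knob=.126));marks(s,['lid_knob'],dict(lid_knob=.126))
c=np.hstack([w['pixels'],s['pixels']]);c=cv2.resize(c,(800,300))
cv2.imwrite('pics/c20.png',cv2.cvtColor(c,cv2.COLOR_RGB2BGR))
```

```text
t 59.83 [0.5636 0.2789 0.2616] yaw 122.7 tilt [ 0.002 -0.001] F [ 0.1 -0.1 -0.5] w 0.0855
lid_knob [274.9  98.6] 0.88 [0.5181 0.3455 0.126 ]
lid_knob [341. 149.] 0.66 [0.519 0.332 0.126]
```

View pics/c20.png

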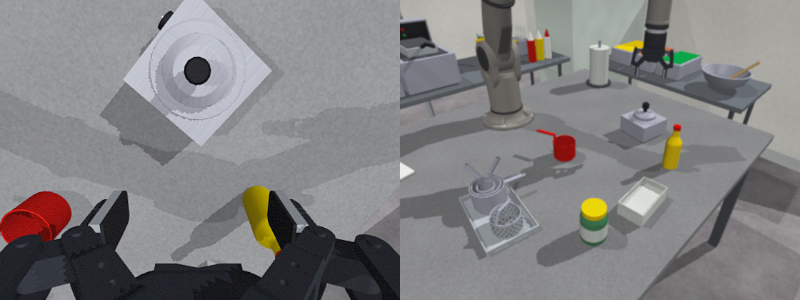

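The lid lies flat and centred on the deck, and the nest and drainer stand in the tray.

```bash
python3 -c "
from bench import r
print(r.hand_in())"
```

```text
the job is handed in; nothing more can be done
None
```

I handed the job in at about 60 s: the drainer and the warmer's pan stand side by side in the wash-up tray, the large and small pans (no medium was there) are nested flat in the warmer's pan, and the lid covers the empty well, flat and within about 2 mm of centre.

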